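Size a jump-ring mandrel in the hole gauge

ROBOT

A 6-joint arm with a two-finger parallel gripper is mounted at the origin on the work surface. World frame = base frame: x ahead of the robot, y to its left, z up, the work surface at z = 0. Lengths are in m, angles in degrees, forces in N, time in s.
With the tool pointing down it reaches from about 0.3 to 0.75 m from the base axis. Payload 8.5 kg.
Tool frame: the origin (TCP) lies on the centre line of the jaws, within the pads' length; the fingertips stand 22 mm ahead of it and the grasp point (between the pads) lies 3 mm ahead of it (env.tip_reach is the distance from the TCP to the fingertips, in m); y points along the fingers, z is the direction in which the jaws open and shut, and the axes are right-handed (so a half turn about y gives the same grasp; the last joint's range is limited). The gripper opens to 85 mm and grips with 20 to 120 N. Pads are 22 mm wide; open, the fingers measure 114 mm over their backs; the gripper's body (76 mm by 85 mm) begins 54 mm behind the grasp point. The pads swing forward as they close: fully open they stand 13 mm farther back than shut.
Start: joints at [51.95, 21.807, 74.336, -0, 83.858, -12.336], TCP at [0.239, 0.496, 0.253] pointing down, gripper open.
Joint ranges: [-178.18, 178.18], [-50.72, 133.34], [12.68, 142.11], [-81.47, 261.47], [9.98, 163.14], [-165.26, 165.26]. Speed limits (degrees/s): [136.94, 136.94, 180, 180, 180, 180].

INTERFACE

Orientations are given as a 3x3 rotation matrix whose columns are the frame's x, y, z axes.
In Python, from rig import env, get_image gives the robot as it stands. The module is installed in compiled form; this text tells all that it offers.
- The arm moves only by the tool carry_out, never from a script. Its argument "targets" is a list that holds one entry, the list of rows, each a list of 7 numbers: the closure, from 0 (fully open) to 1 (shut), then the shift along the world's x, y, z in mm, then the turn, a rotation vector about the world's x, y, z in degrees. In form: [[[claw, dx, dy, dz, ax, ay, az], ...]]. A call has 1 to 20 rows; each row is the pose to reach, as a shift and turn from the pose commanded when the call began; what a row does not reach only later rows make up. A row lasts 1/12 s, in which the tool goes at most 41.7 mm and 7.16 degrees, less where a joint would pass 70% of its speed; a pose out of reach is approached as far as the arm can. A call with a gripper value outside its range is refused whole. The fingers move at their own pace and stop on an object; "squeeze" is the grip in N (left out, the last holds). Time passes only in rows, so rows that repeat a pose let the fingers close. It gives the time, the measured TCP pose, the force and the opening at its end, in the units of the state.
- env.observe(): the state, without advancing time (a new reading comes with each control period).
- get_image(name): name is "scene" or "top" or "wrist"; returns a dict with "img" (384x512x3 uint8, red, green, blue), "fx", "fy", "cx", "cy" (pixels), "rvec" (rotation vector, rad) and "tvec" (3), from world to camera coordinates, as OpenCV has them. Camera axes: x right, y down, z forward; pixel columns grow to the right and rows downward; lengths in m; the calibration is good to about 2 mm. The wrist camera is an equidistant fisheye: a pixel r from the principal point sees the ray r / f radians off the axis. A picture is of the moment at which its call begins. There is no depth.
- env.close_job(): hands the job in, once; it reports no verdict.
The state is a dict: "time_s": time; "q": joint angles; "qvel": joint speeds; "joint_efforts": joint torques, N m; "position": TCP position; "tool_rot": TCP orientation; "ft_force": force on the tool from outside, world axes, zero at the start; "wrist_torque": the same for the moment, N m; "grip_width": finger opening in m.
Only numpy, scipy, OpenCV 4.12 (cv2) and the standard library are available. Lean on these libraries where they do the work, as an engineer would, in place of code of your own. Each camera call takes 0.05 s, during which the arm holds its last target.

TASK

Take the unmarked mandrel that stands alone in the dark wooden cup and size it in the steel hole gauge: put it into the largest hole first, then work down the row, pressing gently, until a hole refuses it. Then push it fully home, down to its collar, in the smallest hole that it passes, before you let go of it, and leave it standing there. Never force it, and leave the mandrels in the stand, the bowl and the ring tray alone.

Things in the scene. Friction and masses are not known exactly. Their poses are not given: they have to be found in the camera images.
- mandrel_a: Upright mandrel: plain round metal rod 60 mm long (foot bevelled 1 mm), brass collar 30 mm wide, 4 mm thick, round wooden handle 24 mm thick, 44 mm long. Origin: centre of foot; z up (collar's underside 60 mm, top 108 mm). a, b, c look alike: rods 20, 17, 14 mm thick, one each, which is which is unknown. 0.08 to 0.21 kg. One stands in the cup, two in the stand.
- mandrel_b: Another mandrel, as mandrel_a but for its thickness.
- mandrel_c: Another mandrel, as mandrel_a but for its thickness.
- gauge: Fixed hole gauge: steel plate 50 (x) by 160 (y) by 12 mm on two cheeks, its top 75 mm above the work surface; rubber pads let it sink about 1 mm per 4 N, at most 8 mm. Four through holes along y, 34 mm apart, largest at +y. Origin: centre of its footprint. Holes of a rod's own size or larger pass it; smaller ones stop its foot within 2 mm of the top. Over 20 N is forcing; 2 to 10 N is gentle.
- gauge_hole0 (a point): Centre of the mouth of the largest hole of the gauge, 20 mm nominal (bored 1.2 mm wider), level with the plate's top. The axes of this point are those of the gauge.
- gauge_hole1 (a point): Centre of the mouth of the second hole of the gauge, 17 mm nominal (bored 1.2 mm wider), level with the plate's top.
- gauge_hole2 (a point): Centre of the mouth of the third hole of the gauge, 14 mm nominal (bored 1.2 mm wider), level with the plate's top.
- gauge_hole3 (a point): Centre of the mouth of the smallest hole of the gauge, 11 mm nominal (bored 1.2 mm wider), level with the plate's top. None of the mandrels passes it.
- cup_well (a point): Floor of the one well, 24 mm wide and 28 mm deep, in the fixed dark wooden cup (block 56 x 56 x 34 mm). The foot of the mandrel to be sized stands on it, 6 mm above the work surface.
- stand_well0 (a point): Floor of the first of the two wells (24 mm wide, 28 mm deep, 60 mm apart) in the fixed light wooden stand (120 x 56 x 34 mm), 6 mm above the work surface. A mandrel that must be left alone stands in it.
- stand_well1 (a point): The same for the stand's second well.
- bowl: Loose white bowl of charms, 100 mm wide, 40 mm high; leave alone. Origin: centre of its underside.
- ring_tray: Loose grey tray of rings, 120 x 190 mm, 26 mm high with rings up to 33 mm; leave alone. Origin: centre of its underside.

How it is judged (in metres and radians):
On the way, in this order (a step that is already met when the one before it is completed fails the run):
1. the mandrel, held, is at least 8 mm down in the largest hole (((horizontal distance between mandrel_a and gauge_hole0 below 0.004 m and z of mandrel_a in the frame of gauge_hole0 below -0.008 m and contact force between the fingers and mandrel_a above 0.5 N) or (horizontal distance between mandrel_b and gauge_hole0 below 0.004 m and z of mandrel_b in the frame of gauge_hole0 below -0.008 m and contact force between the fingers and mandrel_b above 0.5 N) or (horizontal distance between mandrel_c and gauge_hole0 below 0.004 m and z of mandrel_c in the frame of gauge_hole0 below -0.008 m and contact force between the fingers and mandrel_c above 0.5 N))), for 0.05 s.
2. the mandrel, held, is pressed with at least 1.5 N on the next hole below its size and is refused: foot within 5 mm of that hole's axis and less than 2.5 mm below the plate's top (((horizontal distance between mandrel_a and gauge_hole1 below 0.005 m and z of mandrel_a in the frame of gauge_hole1 above -0.0025 m and contact force between mandrel_a and gauge above 1.5 N and contact force between the fingers and mandrel_a above 0.5 N) or (horizontal distance between mandrel_b and gauge_hole2 below 0.005 m and z of mandrel_b in the frame of gauge_hole2 above -0.0025 m and contact force between mandrel_b and gauge above 1.5 N and contact force between the fingers and mandrel_b above 0.5 N) or (horizontal distance between mandrel_c and gauge_hole3 below 0.005 m and z of mandrel_c in the frame of gauge_hole3 above -0.0025 m and contact force between mandrel_c and gauge above 1.5 N and contact force between the fingers and mandrel_c above 0.5 N))), for 0.1 s.
3. the mandrel is pushed home in the smallest hole that passes it (collar within 3 mm of the plate) while still held ((((horizontal distance between mandrel_a and gauge_hole0 below 0.004 m and z of mandrel_a in the frame of gauge_hole0 below -0.057 m and angle between mandrel_a's own z axis and vertical below 0.07 rad) and contact force between the fingers and mandrel_a above 0.5 N) or ((horizontal distance between mandrel_b and gauge_hole1 below 0.004 m and z of mandrel_b in the frame of gauge_hole1 below -0.057 m and angle between mandrel_b's own z axis and vertical below 0.07 rad) and contact force between the fingers and mandrel_b above 0.5 N) or ((horizontal distance between mandrel_c and gauge_hole2 below 0.004 m and z of mandrel_c in the frame of gauge_hole2 below -0.057 m and angle between mandrel_c's own z axis and vertical below 0.07 rad) and contact force between the fingers and mandrel_c above 0.5 N))), for 0.1 s.
At the end, for the whole second after the job is handed in: Sized mandrel released, at rest in the smallest hole it passes: within 4 degrees of upright, foot within 4 mm of the axis, collar within 3 mm of the plate. The other two stand in the stand's wells (foot within 15 mm of one, tilt under 25 degrees); bowl and tray moved under 30 mm ((((horizontal distance between mandrel_a and gauge_hole0 below 0.004 m and z of mandrel_a in the frame of gauge_hole0 below -0.057 m and angle between mandrel_a's own z axis and vertical below 0.07 rad) and (linear speed of mandrel_a below 0.02 m/s and angular speed of mandrel_a below 0.3 rad/s) and ((distance between mandrel_b and stand_well0 below 0.015 m or distance between mandrel_b and stand_well1 below 0.015 m) and angle between mandrel_b's own z axis and vertical below 0.45 rad) and ((distance between mandrel_c and stand_well0 below 0.015 m or distance between mandrel_c and stand_well1 below 0.015 m) and angle between mandrel_c's own z axis and vertical below 0.45 rad)) or ((horizontal distance between mandrel_b and gauge_hole1 below 0.004 m and z of mandrel_b in the frame of gauge_hole1 below -0.057 m and angle between mandrel_b's own z axis and vertical below 0.07 rad) and (linear speed of mandrel_b below 0.02 m/s and angular speed of mandrel_b below 0.3 rad/s) and ((distance between mandrel_a and stand_well0 below 0.015 m or distance between mandrel_a and stand_well1 below 0.015 m) and angle between mandrel_a's own z axis and vertical below 0.45 rad) and ((distance between mandrel_c and stand_well0 below 0.015 m or distance between mandrel_c and stand_well1 below 0.015 m) and angle between mandrel_c's own z axis and vertical below 0.45 rad)) or ((horizontal distance between mandrel_c and gauge_hole2 below 0.004 m and z of mandrel_c in the frame of gauge_hole2 below -0.057 m and angle between mandrel_c's own z axis and vertical below 0.07 rad) and (linear speed of mandrel_c below 0.02 m/s and angular speed of mandrel_c below 0.3 rad/s) and ((distance between mandrel_a and stand_well0 below 0.015 m or distance between mandrel_a and stand_well1 below 0.015 m) and angle between mandrel_a's own z axis and vertical below 0.45 rad) and ((distance between mandrel_b and stand_well0 below 0.015 m or distance between mandrel_b and stand_well1 below 0.015 m) and angle between mandrel_b's own z axis and vertical below 0.45 rad))) and distance of each of bowl, ring_tray from where it was at the start of the episode below 0.03 m); the robot touches nothing.
It fails at once if a mandrel is pressed on the gauge with more than 20 N (contact force between any of mandrel_a, mandrel_b, mandrel_c and gauge above 20 N).
It fails at once if the bowl or the ring tray is shifted by more than 30 mm (distance of any of bowl, ring_tray from where it was at the start of the episode above 0.03 m).
It fails at once if a second mandrel is moved by more than 20 mm (distance of each of mandrel_b, mandrel_c from where it was at the start of the episode above 0.02 m or distance of each of mandrel_a, mandrel_c from where it was at the start of the episode above 0.02 m or distance of each of mandrel_a, mandrel_b from where it was at the start of the episode above 0.02 m).
It also fails if it takes over 67 s, if anything falls off the work surface, if the arm or the gripper's body presses on something with over 40 N, if the wrist force passes 120 N, or if a joint passes its speed limit or range.

## Working session

There is one attempt and no reset: what is moved stays moved. The work goes in short steps, Python scripts to look and compute and a tool call to move; the robot and the scene stay as the last step left them, time stands still between calls to the robot, and variables do not carry over. Pictures are saved under pics/ and viewed, and the job is handed in when it is done.

Besides the shell and the picture viewer there is one more tool, called after "Emit:" in YAML: its name, and indented under it one key for each argument. carry_out: Moves the arm, as the interface text tells. Its arguments: {"type":"object","properties":{"targets":{"type":"array"},"squeeze":{"type":"number"}},"required":["targets"]}

```bash
mkdir -p pics; ls
python3 - <<'E'
from rig import env, get_image
import cv2, json, pickle
s=env.observe()
for k,v in s.items(): print(k,v)
print(env.tip_reach)
for n in ["scene","top","wrist"]:
    d=get_image(n); cv2.imwrite(f"pics/{n}0.png",d["img"][:,:,::-1])
    pickle.dump(d,open(f"{n}0.pkl","wb"))
    print(n,{k:v for k,v in d.items() if k!="img"})
E
```

```text
pics
time_s 0.0
q [ 5.19504430e+01  2.18404447e+01  7.43842873e+01 -2.52254730e-04
  8.38572077e+01 -1.23356283e+01]
qvel [-0.03338541 -0.022348    0.01365726 -0.04821006  0.00221061 -0.04350977]
joint_efforts [-1.39910968e-03 -4.48460484e+01 -2.31284684e+01 -2.08535571e-04
  4.67544218e-03  4.65339298e-06]
position [0.2384732  0.49532719 0.25271961]
tool_rot [[ 9.00971645e-01 -8.77995040e-04  4.33877084e-01]
 [-4.33877868e-01 -1.12888333e-03  9.00970988e-01]
 [-3.01251453e-04 -9.99998977e-01 -1.39803448e-03]]
ft_force [ 0.84310689 -1.37673174  0.11942292]
wrist_torque [-0.00718578  0.00519849  0.03229813]
grip_width 0.08508194315346387
0.022
scene {'fx': 375.13386965250294, 'fy': 375.13386965250294, 'cx': 256.7204531990724, 'cy': 192.11355477198603, 'rvec': array([ 0.72756427,  2.49730828, -1.27082127]), 'tvec': array([ 0.47061763, -0.15684552,  1.2017309 ])}
top {'fx': 489.58281383664905, 'fy': 489.58281383664905, 'cx': 259.66860663966935, 'cy': 199.18131342682014, 'rvec': array([ 2.19362251, -2.17524748,  0.06189177]), 'tvec': array([0.07016865, 0.58213407, 1.04589641])}
wrist {'fx': 297.3186396354542, 'fy': 297.3186396354542, 'cx': 254.57177860918625, 'cy': 187.72403206596084, 'rvec': array([-2.44468144, -1.53691565, -0.22355483]), 'tvec': array([-0.54888231, -0.03660561,  0.3786198 ])}
```

View pics/scene0.png

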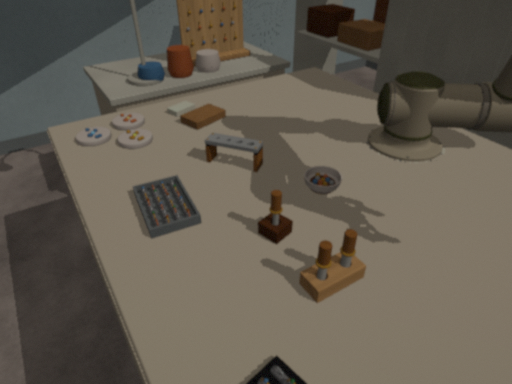

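View pics/top0.png

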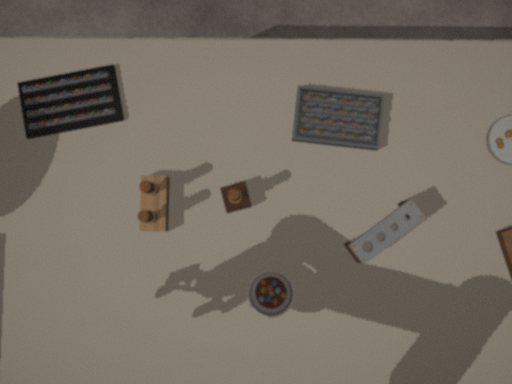

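View pics/wrist0.png

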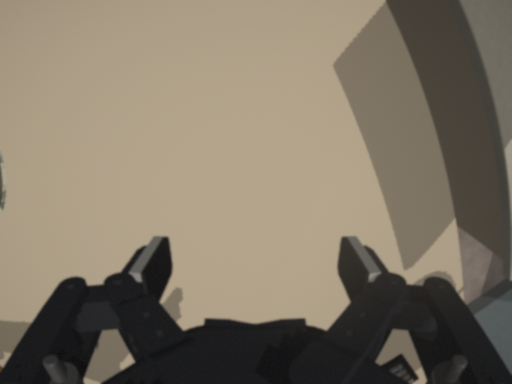

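The scene view shows the gauge at about (235,148), the dark cup with its mandrel at (275,215), the stand at (333,265), the bowl at (323,180) and the tray at (165,203). In the top view the gauge is at (387,232), with the large hole at the lower left near (368,247). The cup is at (236,197).

```bash
cat > h.py <<'E'
import numpy as np, cv2, pickle
def ray(d,px,fish=False):
    R,_=cv2.Rodrigues(np.array(d["rvec"],float)); t=np.array(d["tvec"],float)
    x=(px[0]-d["cx"])/d["fx"]; y=(px[1]-d["cy"])/d["fy"]
    if fish:
        r=np.hypot(x,y); v=np.array([np.sin(r)*x/r,np.sin(r)*y/r,np.cos(r)]) if r>1e-9 else np.array([0,0,1.])
    else: v=np.array([x,y,1.])
    return -R.T@t, R.T@v
def onz(d,px,z,fish=False):
    o,v=ray(d,px,fish); return o+v*(z-o[2])/v[2]
def proj(d,P,fish=False):
    R,_=cv2.Rodrigues(np.array(d["rvec"],float)); t=np.array(d["tvec"],float)
    p=R@np.array(P,float)+t
    if fish:
        r=np.arctan2(np.hypot(p[0],p[1]),p[2]); n=np.hypot(p[0],p[1]); return np.array([d["cx"]+d["fx"]*r*p[0]/n,d["cy"]+d["fy"]*r*p[1]/n])
    return np.array([d["cx"]+d["fx"]*p[0]/p[2],d["cy"]+d["fy"]*p[1]/p[2]])
def crop(img,x0,y0,x1,y1,s,name):
    c=cv2.resize(img[y0:y1,x0:x1,::-1],None,fx=s,fy=s,interpolation=cv2.INTER_CUBIC)
    for v in range((x0+9)//10*10,x1,10):
        cv2.line(c,(int((v-x0+.5)*s),0),(int((v-x0+.5)*s),6),(0,0,255),1)
        cv2.putText(c,str(v),(int((v-x0+.5)*s),16),0,.35,(0,0,255))
    for v in range((y0+9)//10*10,y1,10):
        cv2.line(c,(0,int((v-y0+.5)*s)),(6,int((v-y0+.5)*s)),(0,0,255),1)
        cv2.putText(c,str(v),(8,int((v-y0+.5)*s)),0,.35,(0,0,255))
    cv2.imwrite(f"pics/{name}.png",c)
E
python3 - <<'E'
from h import *
d=pickle.load(open("top0.pkl","rb"))
crop(d["img"],340,190,440,270,8,"topg"); crop(d["img"],210,170,270,220,12,"topc")
print(onz(d,(387,232),.075),onz(d,(236,197),.11),ray(d,(0,0))[0])
w=pickle.load(open("wrist0.pkl","rb")); print(ray(w,(254.57,187.7),True))
s=pickle.load(open("scene0.pkl","rb"))
crop(s["img"],195,120,275,180,10,"sceneg"); crop(s["img"],240,175,320,245,10,"scenec")
print(ray(s,(254.57,187.7)))
E
```

```text
[ 0.51267145 -0.18677627  0.075     ] [0.57959369 0.12144946 0.11      ] [0.51251427 0.06601481 1.08197698]
(array([0.17217842, 0.52647543, 0.37301866]), array([ 0.2571415 , -0.12425457, -0.95835226]))
(array([0.96221707, 0.64902741, 0.58578185]), array([-0.42681594, -0.69343779, -0.58064057]))
```

View pics/topg.png

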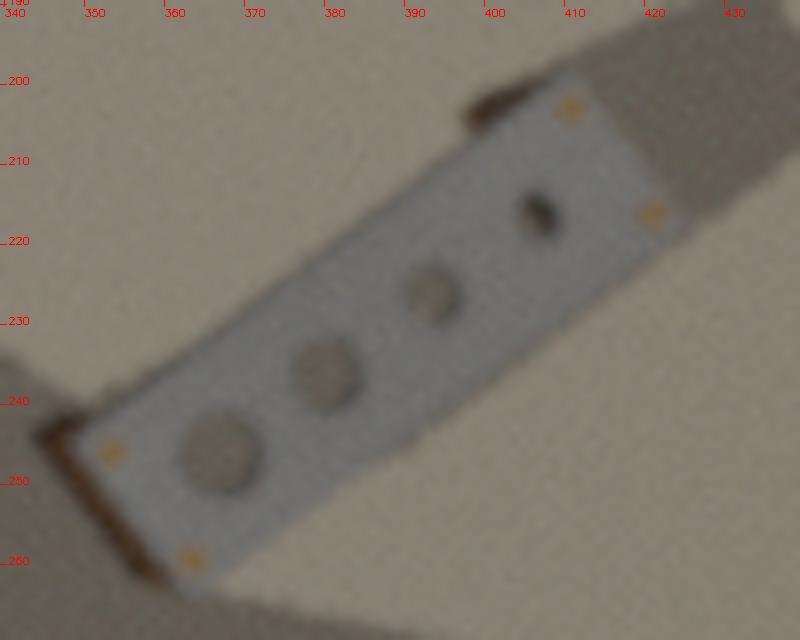

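View pics/topc.png

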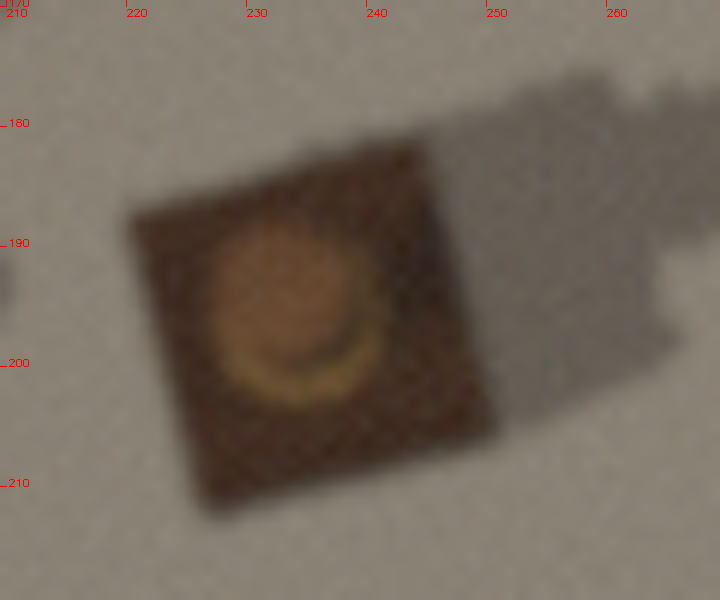

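View pics/sceneg.png

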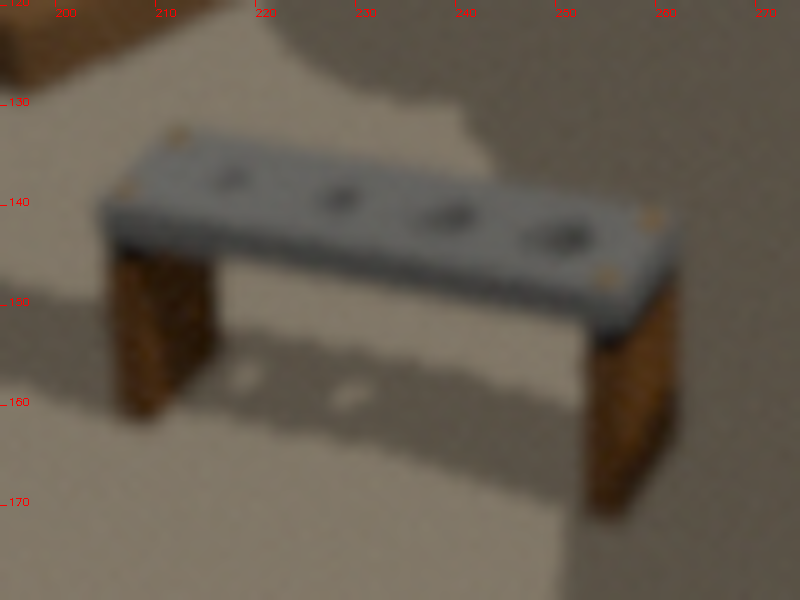

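View pics/scenec.png

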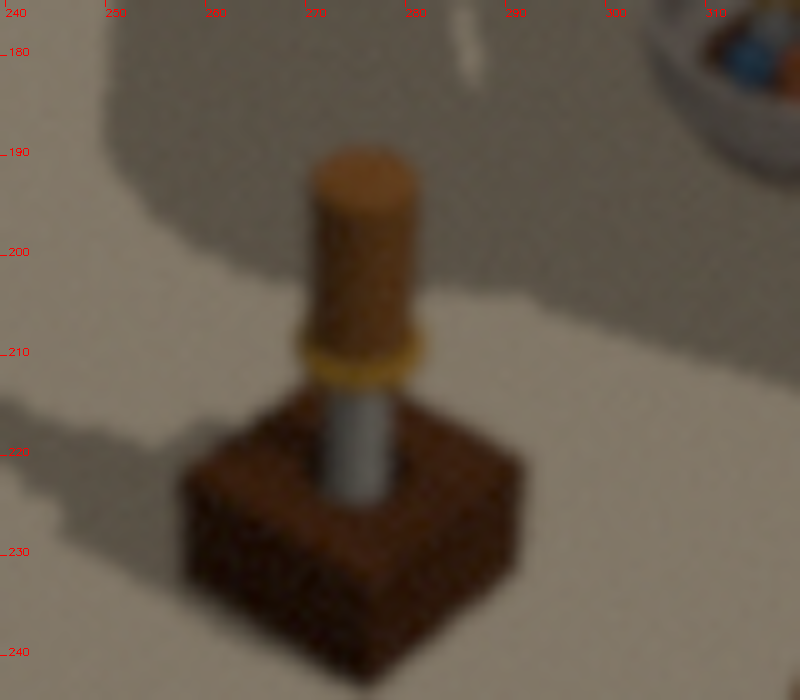

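Run:
```python
from h import *
d=pickle.load(open("top0.pkl","rb")); s=pickle.load(open("scene0.pkl","rb"))
def c2(X,x0,y0,sc): return (X[0]/sc-.5+x0, X[1]/sc-.5+y0)
T=[c2(p,340,190,8) for p in [(221,454),(326,375),(434,294),(540,216)]]
P=np.array([onz(d,p,.075) for p in T]); print(P, np.linalg.norm(np.diff(P,axis=0),axis=1))
S=[c2(p,195,120,10) for p in [(561,239),(451,219),(341,200),(232,180)]]
Q=np.array([onz(s,p,.075) for p in S]); print(Q, np.linalg.norm(np.diff(Q,axis=0),axis=1))
for A in (P,Q):
    v=A[0]-A[3]; print("yaw of gauge y",np.degrees(np.arctan2(v[1],v[0])),A.mean(0))
# screws
print([onz(d,c2(p,340,190,8),.075).round(4) for p in [(571,110),(654,214),(112,453),(193,560)]])
# cup corners z=.034
C=np.array([onz(d,c2(p,210,170,12),.034) for p in [(133,218),(424,138),(500,432),(215,515)]]); print(C,C.mean(0))
print(np.linalg.norm(C-np.roll(C,1,0),axis=1))
print("handle top",onz(d,c2((281,295),210,170,12),.114),"collar",onz(d,c2((303,325),210,170,12),.068))
print("scene handle top",onz(s,c2((365,178),240,175,10),.114))
C=np.array([onz(s,c2(p,240,175,10),.034) for p in [(525,465),(370,572),(185,475)]]);print(C,(C[0]+C[2])/2)
# bowl, stand, tray
print("bowl",onz(d,(271,293),.04),"stand",[onz(d,p,.114) for p in ((147,186),(146,216))],"tray",[onz(d,p,.026) for p in((299,88),(383,92),(378,148),(293,141))])
```

```text
[[ 0.48324198 -0.14598125  0.075     ]
 [ 0.50361474 -0.172914    0.075     ]
 [ 0.52455019 -0.20067699  0.075     ]
 [ 0.54475886 -0.22798213  0.075     ]] [0.03377015 0.03477177 0.03397   ]
[[ 0.48259014 -0.14851978  0.075     ]
 [ 0.50262441 -0.17543942  0.075     ]
 [ 0.52332712 -0.20234135  0.075     ]
 [ 0.54388056 -0.23011796  0.075     ]] [0.0335565  0.03394579 0.03455407]
yaw of gauge y 126.87715095057332 [ 0.51404144 -0.18688859  0.075     ]
yaw of gauge y 126.91112557055412 [ 0.51310556 -0.18910463  0.075     ]
[array([ 0.5721, -0.2362,  0.075 ]), array([ 0.5455, -0.2571,  0.075 ]), array([ 0.4832, -0.1182,  0.075 ]), array([ 0.4562, -0.1387,  0.075 ])]
[[0.60468116 0.15917676 0.034     ]
 [0.61948699 0.1071848  0.034     ]
 [0.56683924 0.09304404 0.034     ]
 [0.55158202 0.14378987 0.034     ]] [0.58564735 0.12579886 0.034     ]
[0.05528359 0.05405901 0.05451372 0.05298983]
handle top [0.58506695 0.12740821 0.114     ] collar [0.58333864 0.12645246 0.068     ]
scene handle top [0.58603239 0.12461978 0.114     ]
[[0.55426186 0.14529686 0.034     ]
 [0.60396749 0.15578381 0.034     ]
 [0.62053315 0.10678168 0.034     ]] [0.58739751 0.12603927 0.034     ]
bowl [0.3823525  0.04930233 0.04      ] stand [array([0.59980514, 0.29852536, 0.114     ]), array([0.54015026, 0.29910047, 0.114     ])] tray [array([ 0.82605053, -0.00911023,  0.026     ]), array([ 0.81830733, -0.19283814,  0.026     ]), array([ 0.69457669, -0.18105525,  0.026     ]), array([0.70860386, 0.00353804, 0.026     ])]
```

Emit:
carry_out:
  targets:
    - [[0,30,-30,0,0,0,0],[0,60,-62,0,0,0,0],[0,88,-92,0,0,0,0],[0,116,-123,0,0,0,0],[0,144,-153,0,0,0,0],[0,172,-183,0,0,0,0],[0,200,-213,0,0,0,0],[0,228,-243,-10,0,0,0],[0,256,-272,-20,0,0,0],[0,284,-302,-30,0,0,0],[0,312,-332,-40,0,0,0],[0,335,-356,-48,0,0,0],[0,346,-369,-53,0,0,0],[0,346,-369,-53,0,0,0]]
  squeeze: 60

```text
time_s: 1.32
position: [0.586, 0.1237, 0.1983]
tool_rot: [[0.899, -0.002, 0.437], [-0.437, -0.0, 0.899], [-0.002, -1.0, -0.002]]
ft_force: [-1.7, 0.6, -0.4]
grip_width: 0.0854
```

```bash
cat > look.py <<'E'
import sys,pickle,cv2,numpy as np
from rig import env,get_image
n,tag=sys.argv[1],sys.argv[2]
s=env.observe(); print({k:np.round(s[k],4) for k in("time_s","q","position","ft_force","wrist_torque","grip_width")}); print(np.round(s["tool_rot"],4).tolist())
d=get_image(n); pickle.dump(dict(d,state=s),open(tag+".pkl","wb")); cv2.imwrite(f"pics/{tag}.png",d["img"][:,:,::-1])
E
python3 look.py wrist w1
```

```text
{'time_s': np.float64(1.3167), 'q': array([ 6.19100e-01,  2.91661e+01,  7.13430e+01, -2.61000e-02,
        7.96328e+01, -6.34487e+01]), 'position': array([0.586 , 0.1237, 0.1983]), 'ft_force': array([-1.678 ,  0.5858, -0.3813]), 'wrist_torque': array([ 0.0007, -0.0023, -0.0458]), 'grip_width': np.float64(0.0854)}
[[0.8993, -0.0025, 0.4372], [-0.4372, -0.0005, 0.8993], [-0.002, -1.0, -0.0015]]
```

View pics/w1.png

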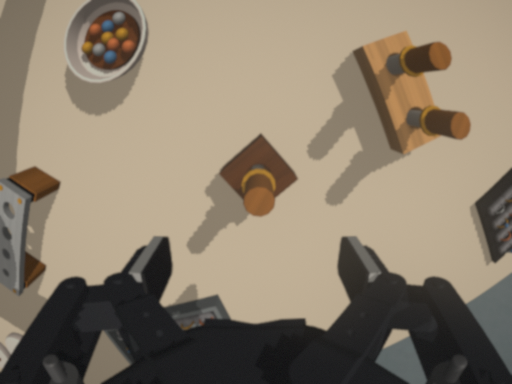

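The wrist view shows the cup mandrel's handle top at about (259,204), midway between the open fingers. The stand mandrels are at (430,57) and (445,122) and the gauge is at the left edge.

Run:
```python
from h import *
d=pickle.load(open("w1.pkl","rb")); crop(d["img"],215,125,305,225,7,"w1c")
print(onz(d,(259,203),.114,True),onz(d,(259,180),.068,True), proj(d,(.5855,.126,.114),True),proj(d,(.5855,.126,.034),True))
g=[onz(d,p,.034,True) for p in((262,135),(298,179),(221,174))]; print(g,(g[1]+g[2])/2)
p=np.array(d["state"]["position"]); print(proj(d,p+[0,0,-.003],True))
```

```text
[0.58634402 0.12624269 0.114     ] [0.58207493 0.12898191 0.068     ] [258.19923905 202.15579173] [257.31252553 175.36984092]
[array([0.55145343, 0.14744443, 0.034     ]), array([0.60651072, 0.16093779, 0.034     ]), array([0.56849472, 0.09429592, 0.034     ])] [0.58750272 0.12761685 0.034     ]
[256.16608557 261.05038828]
```

View pics/w1c.png

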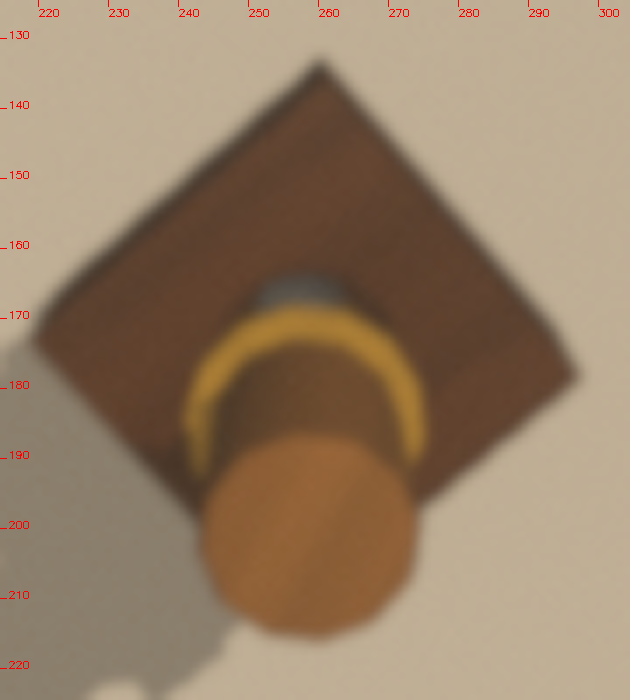

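Emit:
carry_out:
  targets:
    - [[0,0,-1,-20,0,0,0],[0,0,-1,-45,0,0,0],[0,0,-1,-70,0,0,0],[0,0,-1,-85,0,0,0],[0,0,-1,-94,0,0,0],[0,0,-1,-99,0,0,0],[0,0,-1,-101,0,0,0],[0,0,-1,-101,0,0,0],[0,0,-1,-101,0,0,0]]

```text
time_s: 2.12
position: [0.585, 0.1258, 0.1004]
tool_rot: [[0.901, 0.002, 0.434], [-0.434, 0.0, 0.901], [0.002, -1.0, 0.001]]
ft_force: [-0.5, 0.1, -0.2]
grip_width: 0.0858
```

```bash
python3 look.py wrist w2; python3 look.py scene s2
python3 - <<'E'
from h import *
d=pickle.load(open("s2.pkl","rb")); crop(d["img"],220,130,330,250,5,"s2c")
d=pickle.load(open("w2.pkl","rb"))
crop(d["img"],130,140,380,340,3,"w2c")
E
```

```text
{'time_s': np.float64(2.1167), 'q': array([ 8.11100e-01,  3.47896e+01,  7.89111e+01,  2.40000e-03,
        6.61983e+01, -6.34931e+01]), 'position': array([0.585 , 0.1258, 0.1004]), 'ft_force': array([-0.4775,  0.1061, -0.1506]), 'wrist_torque': array([-0.0167,  0.0315,  0.0212]), 'grip_width': np.float64(0.0858)}
[[0.9011, 0.0018, 0.4336], [-0.4336, 0.0001, 0.9011], [0.0016, -1.0, 0.0008]]
{'time_s': np.float64(2.1667), 'q': array([ 8.02600e-01,  3.47907e+01,  7.89093e+01,  1.70000e-03,
        6.61956e+01, -6.34947e+01]), 'position': array([0.585 , 0.1257, 0.1004]), 'ft_force': array([ 0.6295,  0.0258, -0.51  ]), 'wrist_torque': array([ 0.0223, -0.0118, -0.0169]), 'grip_width': np.float64(0.0852)}
[[0.901, 0.0018, 0.4337], [-0.4337, 0.0001, 0.9011], [0.0016, -1.0, 0.0008]]
```

View pics/w2c.png

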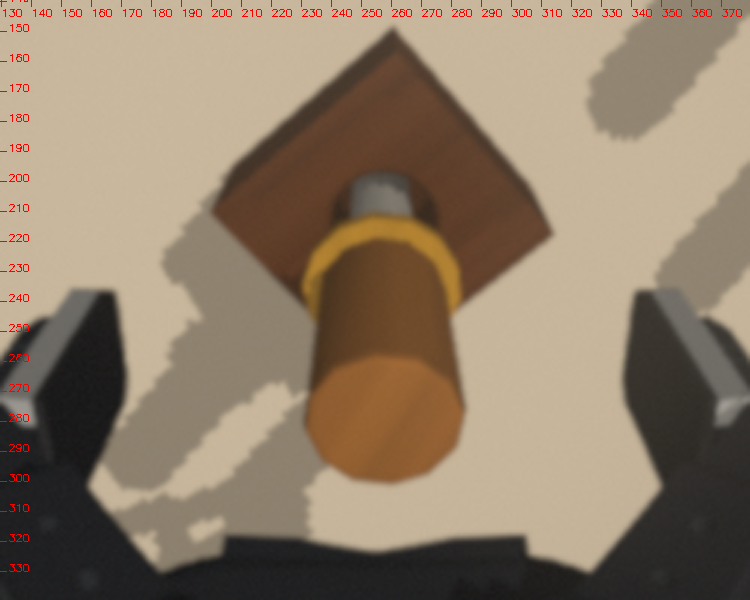

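View pics/s2c.png

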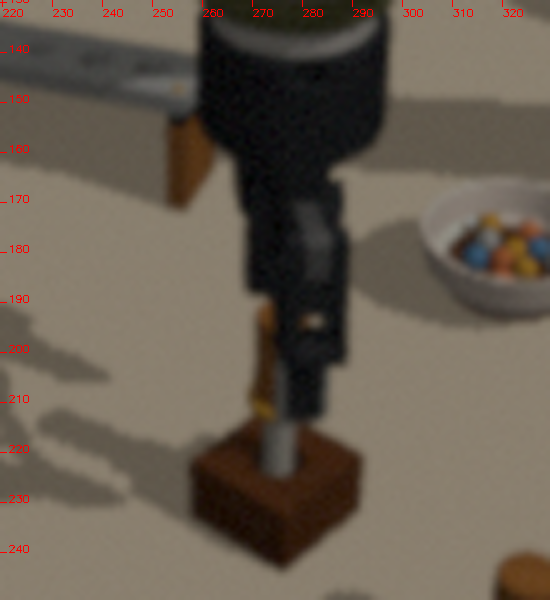

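Run:
```python
from h import *
d=pickle.load(open("w2.pkl","rb"))
a=onz(d,(257.8,280.2),.114,True); print(a)
R=np.array(d["state"]["tool_rot"]); print(R.T@(a-d["state"]["position"]))
```

```text
[0.58501928 0.12644184 0.114     ]
[-0.00019783 -0.01362402  0.0006162 ]
```

Emit:
carry_out:
  targets:
    - [[0.2,0,0.5,-3,0,0,0],[0.5,0,0.5,-3,0,0,0],[1,0,0.5,-3,0,0,0],[1,0,0.5,-3,0,0,0],[1,0,0.5,-3,0,0,0],[1,0,0.5,-3,0,0,0],[1,0,0.5,-3,0,0,0],[1,0,0.5,-3,0,0,0],[1,0,0.5,-3,0,0,0],[1,0,0.5,-3,0,0,0]]
  squeeze: 60

```text
time_s: 3.05
position: [0.5848, 0.1261, 0.0965]
tool_rot: [[0.901, 0.001, 0.434], [-0.434, 0.0, 0.901], [0.0, -1.0, 0.0]]
ft_force: [0.6, 0.4, 2.5]
grip_width: 0.0223
```

```bash
python3 look.py wrist w3
python3 - <<'E'
from h import *
d=pickle.load(open("w3.pkl","rb"))
crop(d["img"],130,140,380,340,3,"w3c")
E
```

```text
{'time_s': np.float64(3.05), 'q': array([ 8.39600e-01,  3.50701e+01,  7.91137e+01,  1.19000e-02,
        6.57836e+01, -6.34504e+01]), 'position': array([0.5848, 0.1261, 0.0965]), 'ft_force': array([0.6089, 0.3539, 2.4728]), 'wrist_torque': array([ 0.3212, -0.129 , -0.02  ]), 'grip_width': np.float64(0.0223)}
[[0.901, 0.0006, 0.4339], [-0.4339, 0.0002, 0.901], [0.0004, -1.0, 0.0004]]
```

View pics/w3c.png

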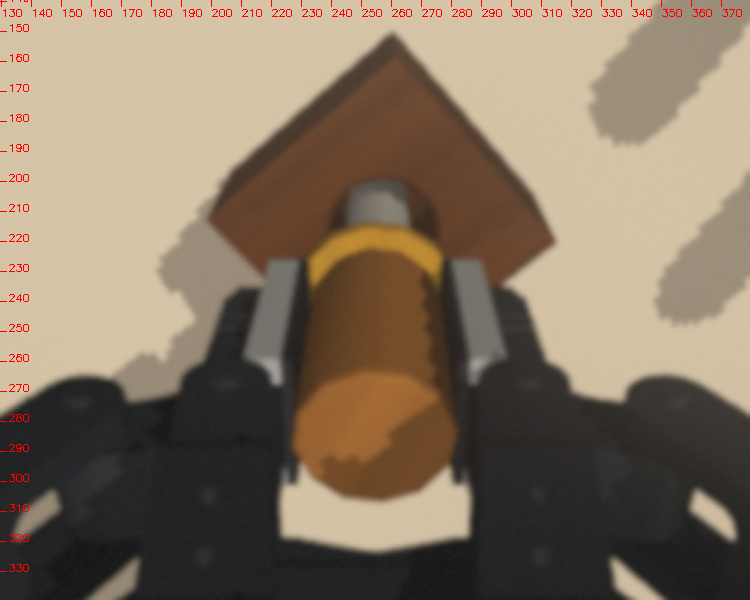

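Emit:
carry_out:
  targets:
    - [[1,0,0,8,0,0,0],[1,0,0,20,0,0,0],[1,0,0,38,0,0,0],[1,0,0,60,0,0,0],[1,0,0,84,0,0,0],[1,-4,-12,104,0,0,0],[1,-13,-35,112,0,0,0],[1,-23,-62,112,0,0,0],[1,-33,-90,112,0,0,0],[1,-44,-119,112,0,0,0],[1,-55,-148,112,0,0,0],[1,-66,-177,112,0,0,0],[1,-77,-206,112,0,0,0],[1,-87,-233,112,0,0,0],[1,-95,-255,108,0,0,0],[1,-100,-269,102,0,0,0],[1,-102,-273,98,0,0,0],[1,-102,-273,98,0,0,0],[1,-102,-273,98,0,0,0]]

```text
time_s: 4.68
position: [0.4826, -0.1464, 0.1944]
tool_rot: [[0.901, -0.001, 0.434], [-0.434, 0.0, 0.901], [-0.001, -1.0, 0.0]]
ft_force: [1.3, 0.6, -1.0]
grip_width: 0.0226
```

```bash
python3 look.py wrist w4; python3 look.py scene s4
python3 - <<'E'
from h import *
d=pickle.load(open("w4.pkl","rb"))
crop(d["img"],130,120,380,320,3,"w4c")
d=pickle.load(open("s4.pkl","rb"))
crop(d["img"],190,80,290,180,6,"s4c")
E
```

```text
{'time_s': np.float64(4.6833), 'q': array([-3.03544e+01,  2.03785e+01,  8.71209e+01,  8.50000e-03,
        7.25402e+01, -9.46405e+01]), 'position': array([ 0.4826, -0.1464,  0.1944]), 'ft_force': array([ 1.305 ,  0.5887, -1.032 ]), 'wrist_torque': array([0.0177, 0.0064, 0.0006]), 'grip_width': np.float64(0.0226)}
[[0.901, -0.0005, 0.4339], [-0.4339, 0.0005, 0.901], [-0.0007, -1.0, 0.0002]]
{'time_s': np.float64(4.7333), 'q': array([-3.03158e+01,  2.03694e+01,  8.71004e+01,  1.08000e-02,
        7.25365e+01, -9.46481e+01]), 'position': array([ 0.4829, -0.1462,  0.1946]), 'ft_force': array([-0.2385,  0.699 , -1.524 ]), 'wrist_torque': array([0.0318, 0.0268, 0.006 ]), 'grip_width': np.float64(0.0224)}
[[0.9013, -0.0, 0.4332], [-0.4332, 0.0002, 0.9013], [-0.0001, -1.0, 0.0002]]
```

View pics/w4c.png

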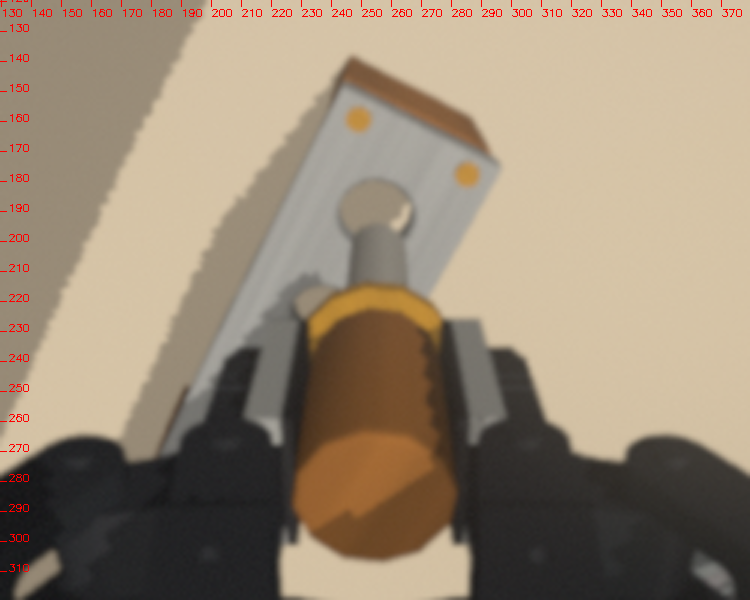

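View pics/s4c.png

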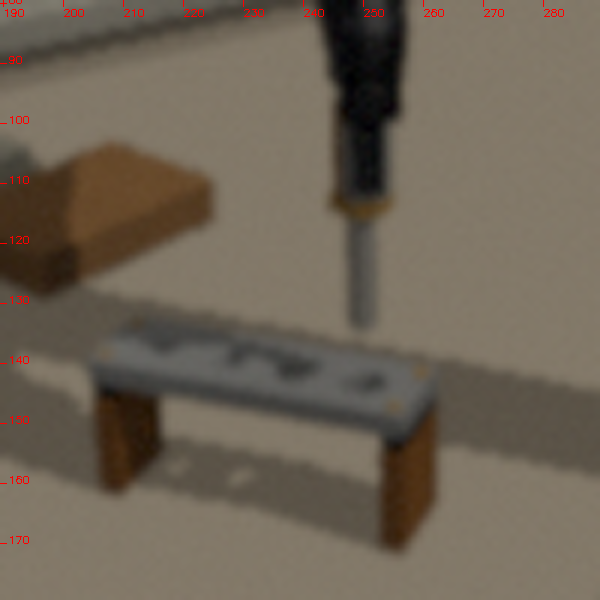

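```bash
cat > ov.py <<'E'
from h import *
def overlay(tag,x0,y0,x1,y1,sc,foot,axis,rs,holes=None,out="ov"):
    d=pickle.load(open(tag+".pkl","rb")); fish=True
    crop(d["img"],x0,y0,x1,y1,sc,out); im=cv2.imread(f"pics/{out}.png")
    th=np.linspace(0,2*np.pi,60)
    ax=np.array(axis)/np.linalg.norm(axis)
    u=np.cross(ax,[1,0,0]);u/=np.linalg.norm(u);v=np.cross(ax,u)
    def circ(c,r,u,v,col):
        pts=np.array([proj(d,c+r*(np.cos(t)*u+np.sin(t)*v),fish) for t in th])
        pts=(pts-[x0,y0]+.5)*sc; cv2.polylines(im,[pts.astype(int)],True,col,1,cv2.LINE_AA)
    cols=[(255,0,0),(0,200,0),(0,0,255)]
    for r,c in zip(rs,cols):
        circ(foot,r,u,v,c); circ(foot+ax*.03,r,u,v,c)
    circ(foot+ax*.06,.015,u,v,(255,255,0)); circ(foot+ax*.108,.012,u,v,(255,0,255))
    for h in (holes or []): circ(np.array(h[:3]),h[3],np.array([1,0,0]),np.array([0,1.,0]),(0,255,255))
    cv2.imwrite(f"pics/{out}.png",im)
E
python3 - <<'E'
from ov import *
d=pickle.load(open("w4.pkl","rb")); p=np.array(d["state"]["position"]); R=np.array(d["state"]["tool_rot"])
print(onz(d,(254.8,190.5),.075,True))
foot=p+np.array([0,0,-.0905]); print(foot)
c=np.array([.5136,-.188,.075]); u=np.array([-.6,.8,0])
print(c+u*.051)
overlay("w4",200,130,310,310,4,foot,[0,0,1],[.007,.0085,.010],[tuple(c+u*(.051-.034*k))+((.0212-.003*k)/2,) for k in range(4)])
E
```

```text
[ 0.48291922 -0.14708386  0.075     ]
[ 0.48262079 -0.14643048  0.10386698]
[ 0.483  -0.1472  0.075 ]
```

View pics/ov.png

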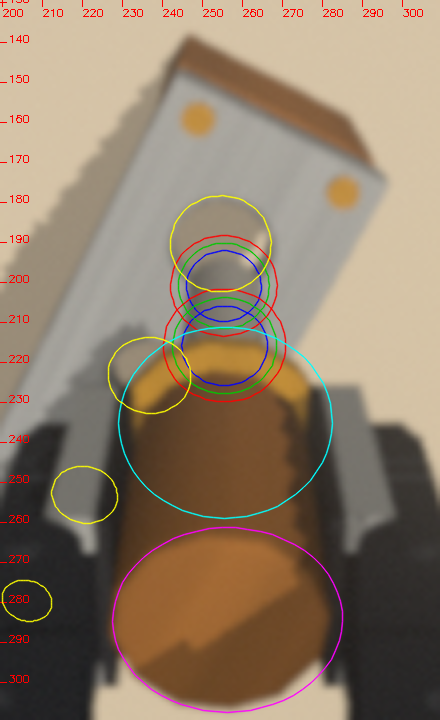

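Emit:
carry_out:
  targets:
    - [[1,0,-0.8,-8,0,0,0],[1,0,-0.8,-17,0,0,0],[1,0,-0.8,-24,0,0,0],[1,0,-0.8,-28,0,0,0],[1,0,-0.8,-30,0,0,0],[1,0,-0.8,-32,0,0,0]]

```text
time_s: 5.28
position: [0.4826, -0.1477, 0.1619]
tool_rot: [[0.901, -0.0, 0.434], [-0.434, 0.0, 0.901], [-0.001, -1.0, 0.0]]
ft_force: [-0.3, 0.2, -0.4]
grip_width: 0.0225
```

```bash
python3 look.py wrist w5
python3 - <<'E'
from h import *
d=pickle.load(open("w5.pkl","rb"))
crop(d["img"],180,120,330,270,5,"w5c")
E
```

```text
{'time_s': np.float64(5.2833), 'q': array([-3.04769e+01,  2.25307e+01,  8.98467e+01,  6.00000e-04,
        6.76517e+01, -9.47658e+01]), 'position': array([ 0.4826, -0.1477,  0.1619]), 'ft_force': array([-0.2749,  0.191 , -0.4006]), 'wrist_torque': array([ 0.044 , -0.0672, -0.0274]), 'grip_width': np.float64(0.0225)}
[[0.901, -0.0004, 0.4338], [-0.4338, 0.0003, 0.901], [-0.0005, -1.0, 0.0001]]
```

View pics/w5c.png

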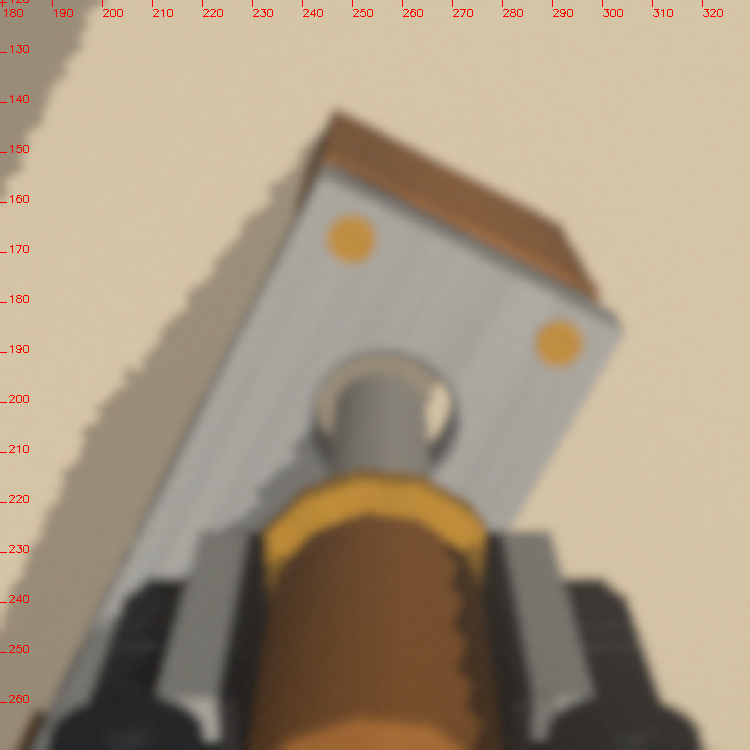

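Emit:
carry_out:
  targets:
    - [[1,0,0.4,-4,0,0,0],[1,0,0.4,-8,0,0,0],[1,0,0.4,-12,0,0,0],[1,0,0.4,-14,0,0,0],[1,0,0.4,-14,0,0,0],[1,0,0.4,-14,0,0,0]]

```text
time_s: 5.83
position: [0.4826, -0.1474, 0.1483]
tool_rot: [[0.901, -0.0, 0.434], [-0.434, 0.0, 0.901], [-0.0, -1.0, 0.0]]
ft_force: [0.5, -0.5, -0.5]
grip_width: 0.0226
```

```bash
python3 look.py wrist w6
python3 - <<'E'
from ov import *
d=pickle.load(open("w6.pkl","rb")); p=np.array(d["state"]["position"])
foot=p+np.array([0,0,-.0905]); print(foot)
c=np.array([.5136,-.188,.075]); u=np.array([-.6,.8,0])
overlay("w6",190,140,320,300,4,foot,[0,0,1],[.007],[tuple(c+u*.051)+(.0106,)],"w6c")
E
```

```text
{'time_s': np.float64(5.8333), 'q': array([-3.04475e+01,  2.34878e+01,  9.09563e+01,  1.40000e-03,
        6.55640e+01, -9.47316e+01]), 'position': array([ 0.4826, -0.1474,  0.1483]), 'ft_force': array([ 0.4895, -0.4731, -0.493 ]), 'wrist_torque': array([-0.0164,  0.0303, -0.0075]), 'grip_width': np.float64(0.0226)}
[[0.901, -0.0001, 0.4339], [-0.4339, 0.0001, 0.901], [-0.0001, -1.0, 0.0]]
[ 0.48263056 -0.1473934   0.05776829]
```

View pics/w6c.png

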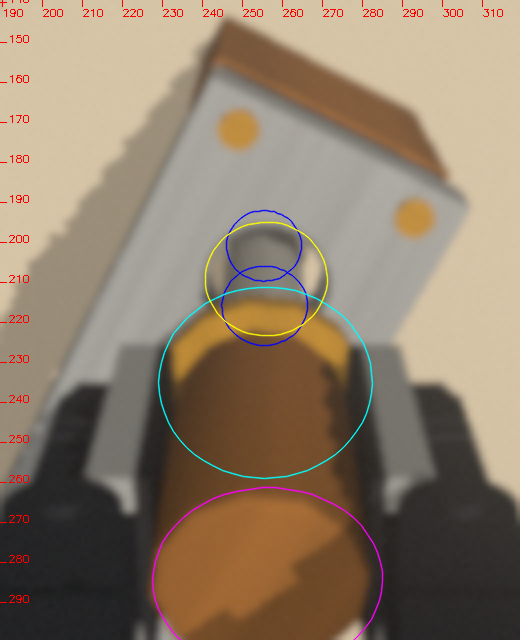

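Emit:
carry_out:
  targets:
    - [[1,0,0,8,0,0,0],[1,0,0,18,0,0,0],[1,0,0,25,0,0,0],[1,3,-4,28,0,0,0],[1,9,-12,28,0,0,0],[1,15,-20,28,0,0,0],[1,19.5,-25.5,28,0,0,0],[1,20.7,-27,26,0,0,0],[1,20.7,-27,24,0,0,0],[1,20.7,-27,24,0,0,0]]

```text
time_s: 6.72
position: [0.503, -0.1743, 0.1714]
tool_rot: [[0.901, -0.002, 0.434], [-0.434, 0.001, 0.901], [-0.002, -1.0, 0.0]]
ft_force: [-0.4, 0.6, -1.9]
grip_width: 0.0224
```

```bash
python3 look.py wrist w7
python3 - <<'E'
from ov import *
d=pickle.load(open("w7.pkl","rb")); p=np.array(d["state"]["position"])
foot=p+np.array([0,0,-.0905]); print(foot)
c=np.array([.5136,-.188,.075]); u=np.array([-.6,.8,0])
overlay("w7",190,120,320,280,4,foot,[0,0,1],[.007],[tuple(c+u*(.051-.034*k))+((.0212-.003*k)/2,) for k in range(2)],"w7c")
crop(d["img"],190,100,320,240,5,"w7d")
E
```

```text
{'time_s': np.float64(6.7167), 'q': array([-3.18610e+01,  2.44145e+01,  8.47217e+01,  1.80000e-03,
        7.09748e+01, -9.61354e+01]), 'position': array([ 0.503 , -0.1743,  0.1714]), 'ft_force': array([-0.3514,  0.5985, -1.8579]), 'wrist_torque': array([0.007 , 0.0173, 0.0236]), 'grip_width': np.float64(0.0224)}
[[0.9009, -0.0016, 0.4341], [-0.4341, 0.001, 0.9009], [-0.0019, -1.0, 0.0002]]
[ 0.50299653 -0.17426117  0.08086607]
```

View pics/w7c.png

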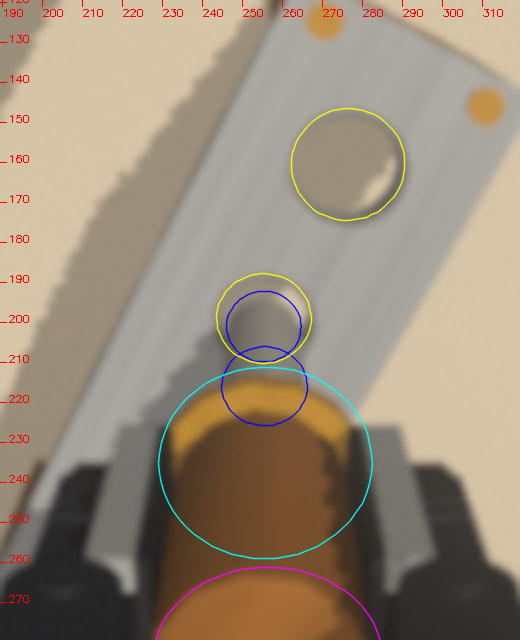

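View pics/w7d.png

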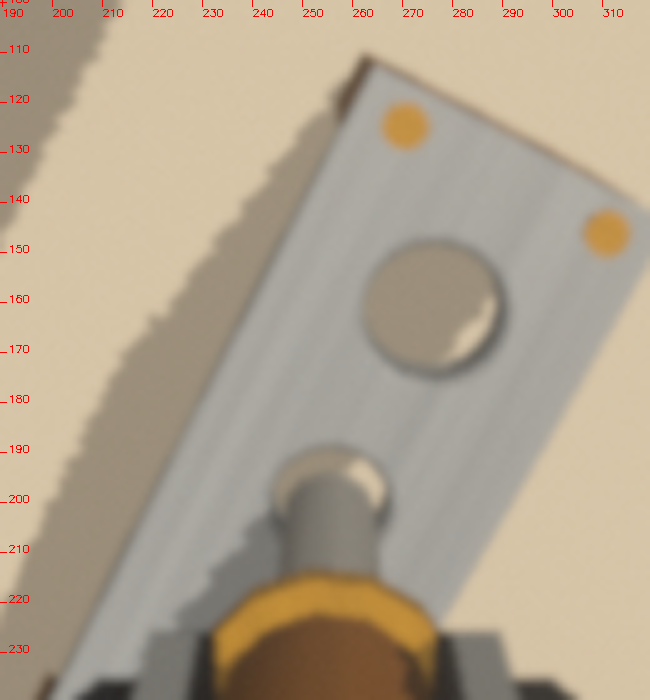

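Emit:
carry_out:
  targets:
    - [[1,0.3,-0.1,-3,0,0,0],[1,0.3,-0.1,-6,0,0,0],[1,0.3,-0.1,-8,0,0,0],[1,0.3,-0.1,-9,0,0,0],[1,0.3,-0.1,-9,0,0,0]]

```text
time_s: 7.18
position: [0.5035, -0.1744, 0.163]
tool_rot: [[0.901, -0.0, 0.434], [-0.434, 0.0, 0.901], [-0.001, -1.0, 0.0]]
ft_force: [-0.2, -0.3, -0.3]
grip_width: 0.0223
```

Emit:
carry_out:
  targets:
    - [[1,0,0,-4,0,0,0],[1,0,0,-8,0,0,0],[1,0,0,-10,0,0,0],[1,0,0,-10,0,0,0]]

```text
time_s: 7.52
position: [0.5034, -0.1743, 0.1527]
tool_rot: [[0.901, -0.001, 0.434], [-0.434, 0.001, 0.901], [-0.001, -1.0, 0.0]]
ft_force: [-0.7, 0.4, -1.4]
grip_width: 0.0226
```

```bash
python3 look.py wrist w8
python3 - <<'E'
from ov import *
d=pickle.load(open("w8.pkl","rb")); p=np.array(d["state"]["position"])
crop(d["img"],190,120,320,260,5,"w8c")
E
```

```text
{'time_s': np.float64(7.5167), 'q': array([-3.18427e+01,  2.56550e+01,  8.61749e+01, -2.00000e-04,
        6.82366e+01, -9.61288e+01]), 'position': array([ 0.5034, -0.1743,  0.1527]), 'ft_force': array([-0.7004,  0.3601, -1.4433]), 'wrist_torque': array([ 0.0333, -0.0008,  0.0438]), 'grip_width': np.float64(0.0226)}
[[0.901, -0.001, 0.4339], [-0.4339, 0.0006, 0.901], [-0.0012, -1.0, 0.0001]]
```

View pics/w8c.png

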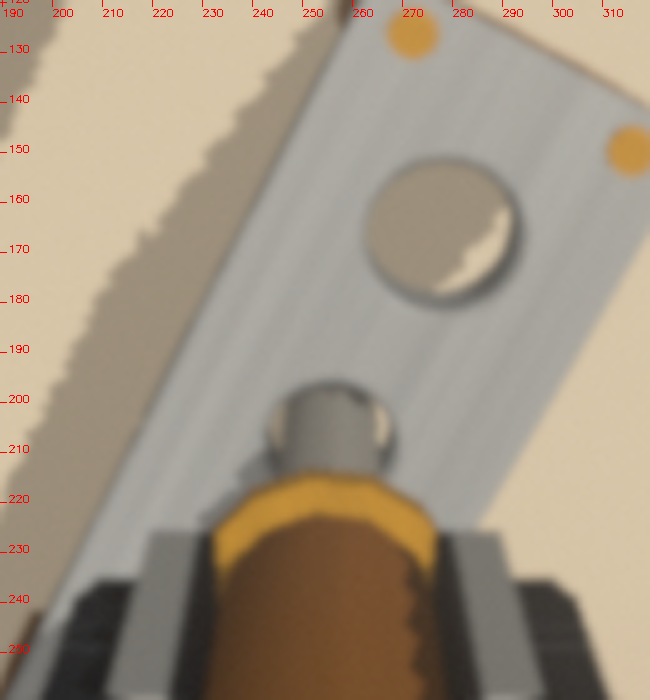

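Emit:
carry_out:
  targets:
    - [[1,0,0,7,0,0,0],[1,0,0,15,0,0,0],[1,0,0,20,0,0,0],[1,5,-7,21,0,0,0],[1,12,-16,21,0,0,0],[1,18,-24,20,0,0,0],[1,20.4,-27.2,18,0,0,0],[1,20.4,-27.2,17,0,0,0],[1,20.4,-27.2,17,0,0,0],[1,20.4,-27.2,17,0,0,0]]

```text
time_s: 8.4
position: [0.5238, -0.2014, 0.1701]
tool_rot: [[0.901, -0.001, 0.434], [-0.434, 0.001, 0.901], [-0.001, -1.0, 0.0]]
ft_force: [0.6, 0.6, -0.5]
grip_width: 0.0228
```

```bash
python3 look.py wrist w9
python3 - <<'E'
from ov import *
d=pickle.load(open("w9.pkl","rb")); p=np.array(d["state"]["position"])
foot=p+np.array([0,0,-.0905]); print(foot)
c=np.array([.5136,-.188,.075]); u=np.array([-.6,.8,0])
overlay("w9",190,120,320,280,4,foot,[0,0,1],[.007],[tuple(c+u*(.051-.034*k))+((.0212-.003*k)/2,) for k in range(3)],"w9c")
crop(d["img"],210,130,310,240,7,"w9d")
E
```

```text
{'time_s': np.float64(8.4), 'q': array([-3.31201e+01,  2.70958e+01,  8.02119e+01,  4.20000e-03,
        7.27413e+01, -9.74107e+01]), 'position': array([ 0.5238, -0.2014,  0.1701]), 'ft_force': array([ 0.6126,  0.5996, -0.5175]), 'wrist_torque': array([ 0.0199, -0.0062, -0.0151]), 'grip_width': np.float64(0.0228)}
[[0.901, -0.0007, 0.4338], [-0.4338, 0.0005, 0.901], [-0.0008, -1.0, 0.0002]]
[ 0.52376999 -0.20138934  0.07955045]
```

View pics/w9c.png

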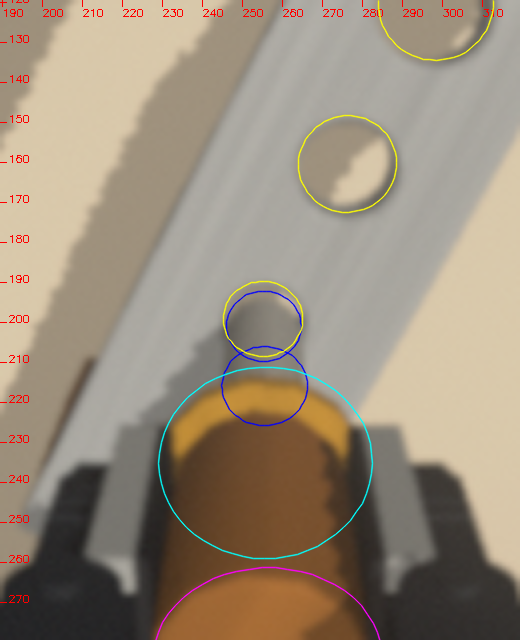

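View pics/w9d.png

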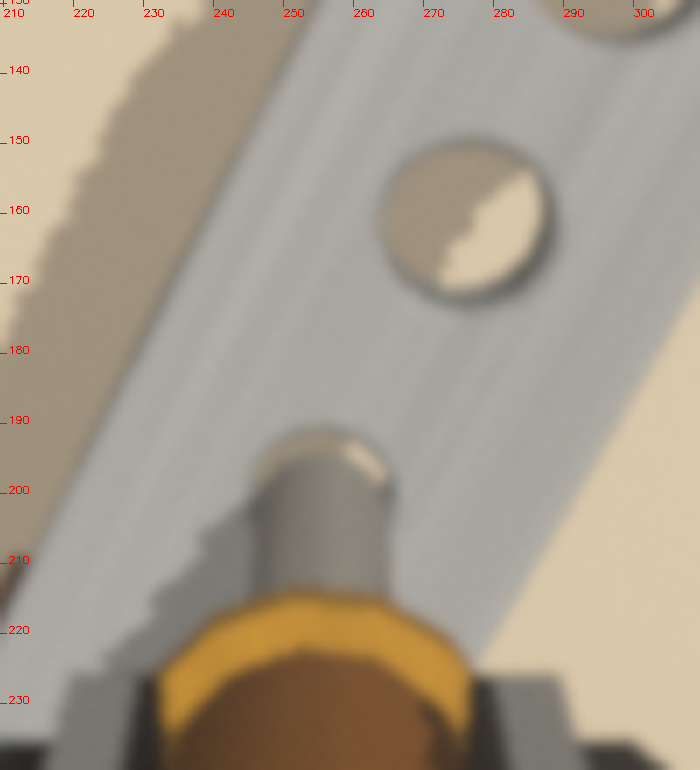

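Emit:
carry_out:
  targets:
    - [[1,0.1,0.1,-3,0,0,0],[1,0.1,0.1,-5,0,0,0],[1,0.1,0.1,-6.5,0,0,0],[1,0.1,0.1,-7.5,0,0,0],[1,0.1,0.1,-7.5,0,0,0]]

```text
time_s: 8.87
position: [0.524, -0.2015, 0.1626]
tool_rot: [[0.901, -0.0, 0.434], [-0.434, 0.0, 0.901], [-0.0, -1.0, 0.0]]
ft_force: [-0.3, -0.9, -0.4]
grip_width: 0.0223
```

```bash
python3 look.py wrist w10
python3 - <<'E'
from ov import *
d=pickle.load(open("w10.pkl","rb"))
crop(d["img"],210,140,310,240,7,"w10d")
E
```

```text
{'time_s': np.float64(8.8667), 'q': array([-3.31093e+01,  2.75653e+01,  8.07806e+01, -2.40000e-03,
        7.16803e+01, -9.74007e+01]), 'position': array([ 0.524 , -0.2015,  0.1626]), 'ft_force': array([-0.3022, -0.89  , -0.3864]), 'wrist_torque': array([-0.0292,  0.0306,  0.026 ]), 'grip_width': np.float64(0.0223)}
[[0.901, -0.0004, 0.4338], [-0.4338, 0.0002, 0.901], [-0.0005, -1.0, 0.0]]
```

View pics/w10d.png

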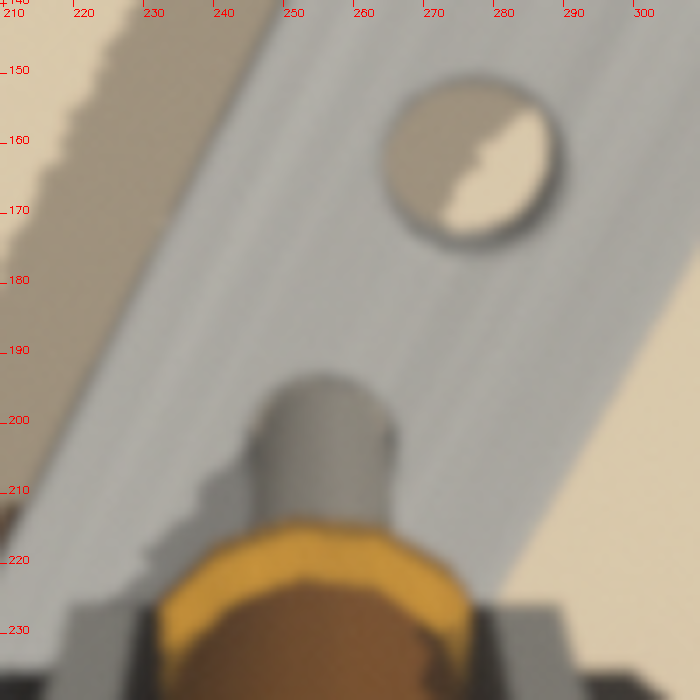

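Emit:
carry_out:
  targets:
    - [[1,0,0,-1.5,0,0,0],[1,0,0,-3,0,0,0],[1,0,0,-4,0,0,0],[1,0,0,-4,0,0,0]]

```text
time_s: 9.25
position: [0.524, -0.2016, 0.1585]
tool_rot: [[0.901, -0.0, 0.434], [-0.434, 0.0, 0.901], [-0.0, -1.0, 0.0]]
ft_force: [0.1, 1.2, -1.2]
grip_width: 0.0227
```

Emit:
carry_out:
  targets:
    - [[1,0,0,-2,0,0,0],[1,0,0,-4,0,0,0],[1,0,0,-6,0,0,0],[1,0,0,-7,0,0,0],[1,0,0,-7,0,0,0],[1,0,0,-7,0,0,0]]

```text
time_s: 9.75
position: [0.5241, -0.2016, 0.1518]
tool_rot: [[0.901, -0.0, 0.434], [-0.434, 0.0, 0.901], [-0.0, -1.0, 0.0]]
ft_force: [0.3, -0.3, -0.9]
grip_width: 0.0226
```

```bash
python3 look.py wrist w11
python3 - <<'E'
from ov import *
d=pickle.load(open("w11.pkl","rb"))
crop(d["img"],210,140,310,240,7,"w11d")
E
```

```text
{'time_s': np.float64(9.75), 'q': array([-3.31129e+01,  2.82425e+01,  8.16066e+01,  1.70000e-03,
        7.01585e+01, -9.74013e+01]), 'position': array([ 0.5241, -0.2016,  0.1518]), 'ft_force': array([ 0.3021, -0.309 , -0.8694]), 'wrist_torque': array([0.0221, 0.0311, 0.0137]), 'grip_width': np.float64(0.0226)}
[[0.901, -0.0001, 0.4339], [-0.4339, 0.0001, 0.901], [-0.0001, -1.0, 0.0]]
```

View pics/w11d.png

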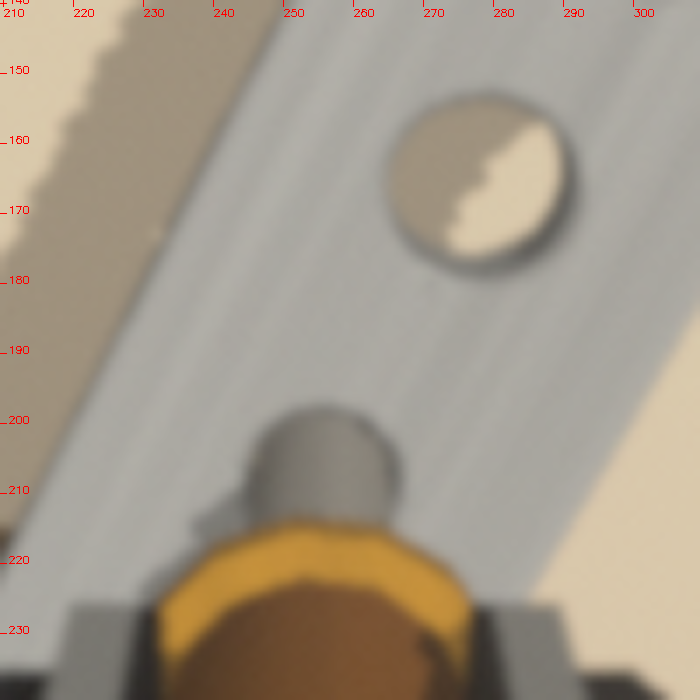

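The rod is about 14 mm into the 14 mm hole with no load, so it passes holes 0 to 2. Next I'll try the 11 mm hole.

Emit:
carry_out:
  targets:
    - [[1,0,0,5,0,0,0],[1,0,0,12,0,0,0],[1,0,0,18,0,0,0],[1,0,0,21,0,0,0],[1,6,-8,21,0,0,0],[1,13,-17,21,0,0,0],[1,18,-24,20,0,0,0],[1,20.4,-27.2,18,0,0,0],[1,20.4,-27.2,17,0,0,0],[1,20.4,-27.2,17,0,0,0],[1,20.4,-27.2,17,0,0,0]]

```text
time_s: 10.72
position: [0.5443, -0.2285, 0.1685]
tool_rot: [[0.901, -0.001, 0.434], [-0.434, 0.001, 0.901], [-0.001, -1.0, 0.0]]
ft_force: [-0.8, -0.8, -0.7]
grip_width: 0.0225
```

```bash
python3 look.py wrist w12
python3 - <<'E'
from ov import *
d=pickle.load(open("w12.pkl","rb"))
p=np.array(d["state"]["position"])
foot=p+np.array([0,0,-.0905]); print(foot)
c=np.array([.5136,-.188,.075]); u=np.array([-.6,.8,0])
overlay("w12",190,120,320,280,4,foot,[0,0,1],[.007],[tuple(c+u*(.051-.034*k))+((.0212-.003*k)/2,) for k in range(4)],"w12c")
E
```

```text
{'time_s': np.float64(10.7167), 'q': array([-3.42556e+01,  2.98656e+01,  7.54194e+01,  1.10000e-03,
        7.47650e+01, -9.85469e+01]), 'position': array([ 0.5443, -0.2285,  0.1685]), 'ft_force': array([-0.8029, -0.8   , -0.6624]), 'wrist_torque': array([-0.0177,  0.0098, -0.0499]), 'grip_width': np.float64(0.0225)}
[[0.901, -0.0007, 0.4338], [-0.4338, 0.0005, 0.901], [-0.0009, -1.0, 0.0001]]
[ 0.54428391 -0.22850274  0.07803601]
```

View pics/w12c.png

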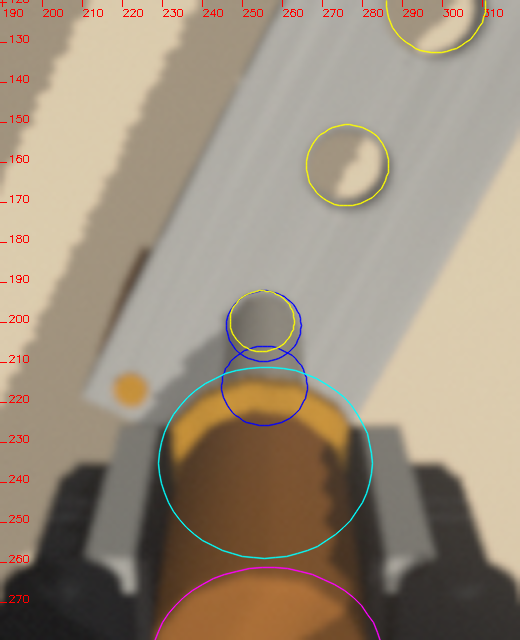

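Emit:
carry_out:
  targets:
    - [[1,0,0,-1.5,0,0,0],[1,0,0,-2.5,0,0,0],[1,0,0,-3.5,0,0,0],[1,0,0,-4,0,0,0],[1,0,0,-4,0,0,0]]

```text
time_s: 11.18
position: [0.5445, -0.2287, 0.165]
tool_rot: [[0.901, 0.0, 0.434], [-0.434, -0.0, 0.901], [0.0, -1.0, 0.0]]
ft_force: [0.4, 1.0, 1.7]
grip_width: 0.0227
```

Emit:
carry_out:
  targets:
    - [[1,0,0,-0.5,0,0,0],[1,0,0,-1,0,0,0],[1,0,0,-1,0,0,0],[1,0,0,-1,0,0,0],[1,0,0,-1,0,0,0]]

```text
time_s: 11.6
position: [0.5446, -0.2287, 0.1641]
tool_rot: [[0.901, 0.0, 0.434], [-0.434, -0.0, 0.901], [0.0, -1.0, 0.0]]
ft_force: [-1.1, 0.3, 3.7]
grip_width: 0.0228
```

```bash
for i in 1 2 3; do python3 look.py wrist w13 | head -2|grep -o "position.*"; done
python3 - <<'E'
from ov import *
d=pickle.load(open("w13.pkl","rb"))
crop(d["img"],190,120,320,280,4,"w13c")
E
```

```text
position': array([ 0.5446, -0.2287,  0.1641]), 'ft_force': array([-1.0927,  0.2747,  3.7358]), 'wrist_torque': array([ 0.3192,  0.1312, -0.004 ]), 'grip_width': np.float64(0.0228)}
position': array([ 0.5446, -0.2288,  0.1641]), 'ft_force': array([0.2587, 1.2807, 2.9139]), 'wrist_torque': array([0.3258, 0.0678, 0.0382]), 'grip_width': np.float64(0.0229)}
position': array([ 0.5446, -0.2288,  0.164 ]), 'ft_force': array([-0.0848,  1.6596,  5.0783]), 'wrist_torque': array([0.2615, 0.0771, 0.074 ]), 'grip_width': np.float64(0.0227)}
```

View pics/w13c.png

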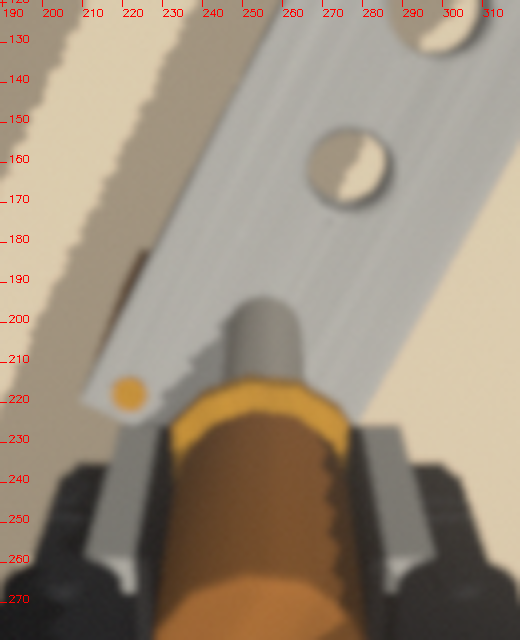

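The 11 mm hole refused it, at about 4–6 N with the foot on the plate. Next I'll go back to the 14 mm hole.

Emit:
carry_out:
  targets:
    - [[1,0,0,3,0,0,0],[1,0,0,8,0,0,0],[1,-6,8,9,0,0,0],[1,-13,17,9,0,0,0],[1,-18,24,8,0,0,0],[1,-20.4,27.2,6,0,0,0],[1,-20.4,27.2,5,0,0,0],[1,-20.4,27.2,5,0,0,0],[1,-20.4,27.2,5,0,0,0]]

```text
time_s: 12.5
position: [0.5243, -0.2018, 0.1687]
tool_rot: [[0.901, 0.0, 0.434], [-0.434, -0.0, 0.901], [0.0, -1.0, -0.0]]
ft_force: [-0.8, 0.3, -0.2]
grip_width: 0.0226
```

```bash
python3 look.py wrist w14
python3 - <<'E'
from ov import *
d=pickle.load(open("w14.pkl","rb"))
crop(d["img"],210,140,310,240,7,"w14d")
E
```

```text
{'time_s': np.float64(12.5), 'q': array([-3.31247e+01,  2.72150e+01,  8.02472e+01, -5.70000e-03,
        7.25314e+01, -9.74020e+01]), 'position': array([ 0.5243, -0.2018,  0.1687]), 'ft_force': array([-0.7955,  0.3279, -0.2093]), 'wrist_torque': array([-0.0393,  0.0156, -0.0071]), 'grip_width': np.float64(0.0226)}
[[0.9009, 0.0, 0.434], [-0.434, -0.0001, 0.9009], [0.0001, -1.0, -0.0001]]
```

View pics/w14d.png

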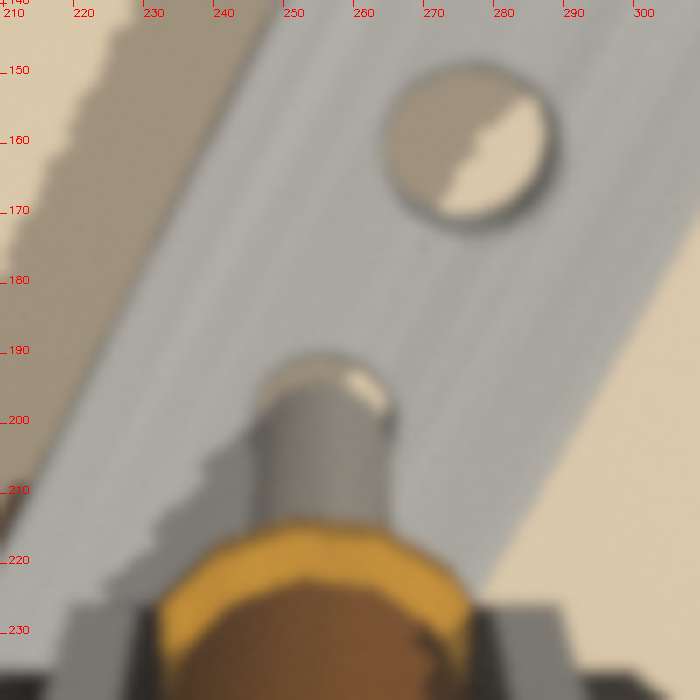

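Emit:
carry_out:
  targets:
    - [[1,-0.1,0.2,-2,0,0,0],[1,-0.1,0.2,-4,0,0,0],[1,-0.1,0.2,-6,0,0,0],[1,-0.1,0.2,-7,0,0,0],[1,-0.1,0.2,-8,0,0,0],[1,-0.1,0.2,-8,0,0,0]]

```text
time_s: 13.05
position: [0.524, -0.2014, 0.1606]
tool_rot: [[0.901, -0.0, 0.434], [-0.434, 0.0, 0.901], [-0.0, -1.0, 0.0]]
ft_force: [-0.1, -0.1, -1.3]
grip_width: 0.0229
```

Emit:
carry_out:
  targets:
    - [[1,0,-0.1,-2,0,0,0],[1,0,-0.1,-4,0,0,0],[1,0,-0.1,-6,0,0,0],[1,0,-0.1,-8,0,0,0],[1,0,-0.1,-10,0,0,0],[1,0,-0.1,-12,0,0,0],[1,0,-0.1,-14,0,0,0],[1,0,-0.1,-14,0,0,0]]

```text
time_s: 13.72
position: [0.5239, -0.2014, 0.1464]
tool_rot: [[0.901, -0.001, 0.434], [-0.434, 0.0, 0.901], [-0.001, -1.0, 0.0]]
ft_force: [-0.5, -1.4, -1.7]
grip_width: 0.0223
```

Emit:
carry_out:
  targets:
    - [[1,0,0,-2,0,0,0],[1,0,0,-4,0,0,0],[1,0,0,-6,0,0,0],[1,0,0,-8,0,0,0],[1,0,0,-10,0,0,0],[1,0,0,-12,0,0,0],[1,0,0,-14,0,0,0],[1,0,0,-16,0,0,0],[1,0,0,-16,0,0,0]]

```text
time_s: 14.47
position: [0.5239, -0.2014, 0.1304]
tool_rot: [[0.901, -0.001, 0.434], [-0.434, 0.0, 0.901], [-0.001, -1.0, 0.0]]
ft_force: [0.1, -0.0, -1.2]
grip_width: 0.0225
```

Emit:
carry_out:
  targets:
    - [[1,0,0,-3,0,0,0],[1,0,0,-6,0,0,0],[1,0,0,-9,0,0,0],[1,0,0,-12,0,0,0],[1,0,0,-15,0,0,0],[1,0,0,-18,0,0,0],[1,0,0,-20,0,0,0],[1,0,0,-21,0,0,0],[1,0,0,-21,0,0,0]]

```text
time_s: 15.22
position: [0.524, -0.2014, 0.1096]
tool_rot: [[0.901, -0.0, 0.434], [-0.434, 0.0, 0.901], [-0.0, -1.0, 0.0]]
ft_force: [-0.6, 0.2, -1.0]
grip_width: 0.0227
```

```bash
python3 look.py wrist w15; python3 look.py scene s15;  python3 - <<'E'
from ov import *
d=pickle.load(open("w15.pkl","rb"))
crop(d["img"],170,140,340,300,4,"w15d")
d=pickle.load(open("s15.pkl","rb"))
crop(d["img"],190,80,290,180,6,"s15c")
E
```

```text
{'time_s': np.float64(15.2167), 'q': array([-3.31117e+01,  3.11108e+01,  8.45753e+01,  1.00000e-03,
        6.43366e+01, -9.73989e+01]), 'position': array([ 0.524 , -0.2014,  0.1096]), 'ft_force': array([-0.5829,  0.17  , -1.03  ]), 'wrist_torque': array([-0.0236,  0.0163,  0.0019]), 'grip_width': np.float64(0.0227)}
[[0.901, -0.0003, 0.4339], [-0.4339, 0.0002, 0.901], [-0.0004, -1.0, 0.0001]]
{'time_s': np.float64(15.2667), 'q': array([-3.31131e+01,  3.10958e+01,  8.45610e+01, -2.60000e-03,
        6.43470e+01, -9.74006e+01]), 'position': array([ 0.524 , -0.2015,  0.1098]), 'ft_force': array([-0.4706, -0.6192, -0.3281]), 'wrist_torque': array([ 0.0542, -0.0496,  0.0038]), 'grip_width': np.float64(0.0225)}
[[0.901, -0.0001, 0.4338], [-0.4338, 0.0, 0.901], [-0.0001, -1.0, -0.0]]
```

View pics/w15d.png

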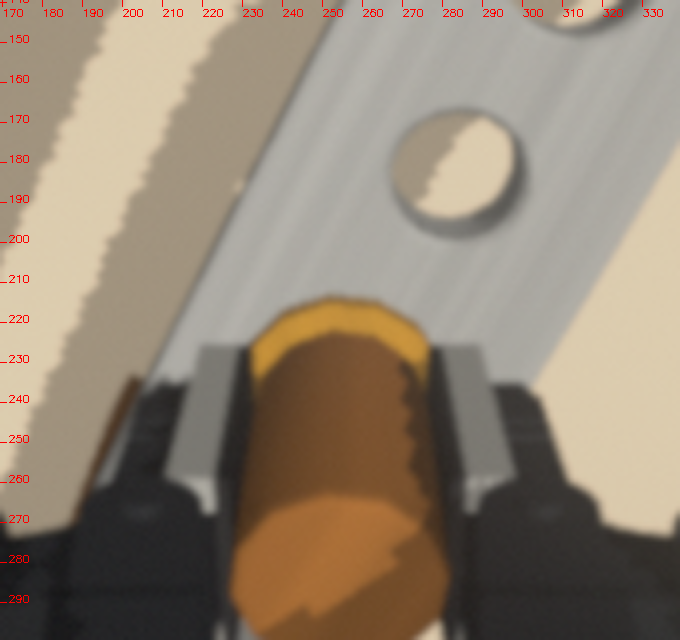

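View pics/s15c.png

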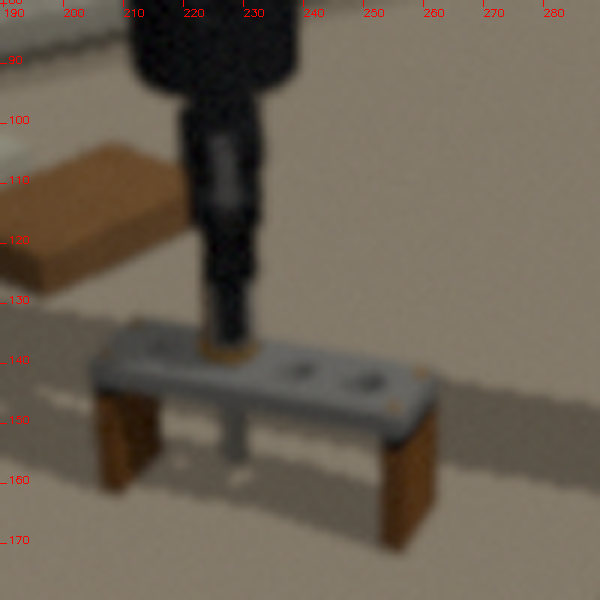

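Emit:
carry_out:
  targets:
    - [[1,0,0,-2,0,0,0],[1,0,0,-3.5,0,0,0],[1,0,0,-4.5,0,0,0],[1,0,0,-5,0,0,0],[1,0,0,-5,0,0,0]]

```text
time_s: 15.73
position: [0.524, -0.2015, 0.105]
tool_rot: [[0.901, 0.0, 0.434], [-0.434, -0.0, 0.901], [0.0, -1.0, -0.0]]
ft_force: [-0.6, 0.4, 2.4]
grip_width: 0.0225
```

Emit:
carry_out:
  targets:
    - [[1,0,0,-0.5,0,0,0],[1,0,0,-0.5,0,0,0],[1,0,0,-0.5,0,0,0],[1,0,0,-0.5,0,0,0]]

```text
time_s: 16.07
position: [0.524, -0.2015, 0.1045]
tool_rot: [[0.901, 0.0, 0.434], [-0.434, -0.0, 0.901], [0.0, -1.0, -0.0]]
ft_force: [-0.8, 0.7, 4.5]
grip_width: 0.0226
```

```bash
python3 look.py wrist w16; python3 look.py scene s16;  python3 - <<'E'
from ov import *
d=pickle.load(open("s16.pkl","rb"))
crop(d["img"],190,100,270,170,9,"s16c")
E
```

```text
{'time_s': np.float64(16.0667), 'q': array([-3.31100e+01,  3.14781e+01,  8.49036e+01, -3.10000e-03,
        6.36075e+01, -9.73962e+01]), 'position': array([ 0.524 , -0.2015,  0.1045]), 'ft_force': array([-0.8073,  0.7335,  4.4921]), 'wrist_torque': array([0.2236, 0.2439, 0.0185]), 'grip_width': np.float64(0.0226)}
[[0.901, 0.0001, 0.4339], [-0.4339, -0.0001, 0.901], [0.0002, -1.0, -0.0001]]
{'time_s': np.float64(16.1167), 'q': array([-3.31112e+01,  3.14789e+01,  8.49035e+01, -8.00000e-04,
        6.36028e+01, -9.73968e+01]), 'position': array([ 0.5241, -0.2015,  0.1045]), 'ft_force': array([-1.7545,  1.4747,  3.9897]), 'wrist_torque': array([ 0.0843,  0.2983, -0.0212]), 'grip_width': np.float64(0.0223)}
[[0.901, 0.0002, 0.4339], [-0.4339, -0.0002, 0.901], [0.0003, -1.0, -0.0]]
```

View pics/s16c.png

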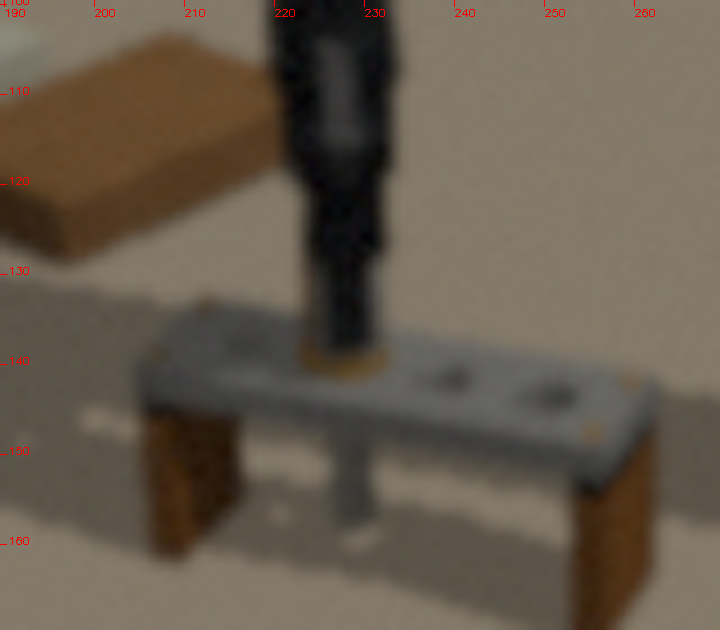

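The mandrel is home: the collar sits flat on the plate at (228,139) in the scene view, at about 5 N while still held. I'll release it now.

Emit:
carry_out:
  targets:
    - [[1,0,0,0.5,0,0,0],[0.7,0,0,0.5,0,0,0],[0.6,0,0,0.5,0,0,0],[0.4,0,0,0.5,0,0,0],[0.2,0,0,0.5,0,0,0],[0,0,0,0.5,0,0,0],[0,0,0,0.5,0,0,0],[0,0,0,0.5,0,0,0],[0,0,0,0.5,0,0,0],[0,0,0,0.5,0,0,0]]

```text
time_s: 17.0
position: [0.524, -0.2015, 0.1048]
tool_rot: [[0.901, 0.0, 0.434], [-0.434, -0.0, 0.901], [0.0, -1.0, -0.0]]
ft_force: [0.7, 0.9, 0.1]
grip_width: 0.0853
```

```bash
python3 look.py wrist w17
```

```text
{'time_s': np.float64(17.0), 'q': array([-3.31123e+01,  3.14570e+01,  8.48788e+01, -9.00000e-04,
        6.36623e+01, -9.73969e+01]), 'position': array([ 0.524 , -0.2015,  0.1048]), 'ft_force': array([0.719 , 0.9203, 0.0528]), 'wrist_torque': array([-0.0386,  0.0249,  0.0003]), 'grip_width': np.float64(0.0853)}
[[0.901, 0.0, 0.4339], [-0.4339, -0.0, 0.901], [0.0, -1.0, -0.0]]
```

View pics/w17.png

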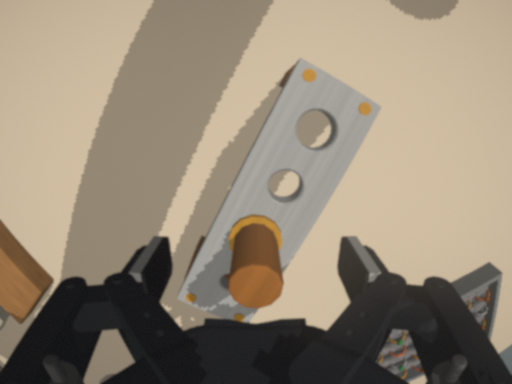

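Fully open and clear: the handle is at (257,260) between the fingers at about (155,260) and (355,260). I'll retreat upward.

Emit:
carry_out:
  targets:
    - [[0,0,0,10,0,0,0],[0,0,0,30,0,0,0],[0,0,0,55,0,0,0],[0,0,0,85,0,0,0],[0,0,0,110,0,0,0],[0,0,0,125,0,0,0],[0,0,0,130,0,0,0],[0,0,0,130,0,0,0],[0,0,0,130,0,0,0],[0,0,0,130,0,0,0]]

```text
time_s: 17.88
position: [0.5236, -0.2012, 0.2336]
tool_rot: [[0.901, -0.002, 0.434], [-0.434, 0.001, 0.901], [-0.002, -1.0, 0.0]]
ft_force: [-0.5, -0.3, -0.7]
grip_width: 0.0854
```

```bash
python3 look.py wrist w18; python3 look.py scene s18; python3 look.py top t18
python3 - <<'E'
from ov import *
d=pickle.load(open("s18.pkl","rb"))
crop(d["img"],190,100,270,170,9,"s18c")
d=pickle.load(open("w18.pkl","rb"))
overlay("w18",190,100,320,260,4,np.array([.5240,-.2016,.015]),[0,0,1],[.007],[(.5034,-.1744,.075,.0091)],"w18c")
E
```

```text
{'time_s': np.float64(17.8833), 'q': array([-33.1136,  23.8051,  74.476 ,  -0.    ,  81.8603, -97.3969]), 'position': array([ 0.5236, -0.2012,  0.2336]), 'ft_force': array([-0.4777, -0.267 , -0.6719]), 'wrist_torque': array([-0.0093, -0.0496, -0.0194]), 'grip_width': np.float64(0.0854)}
[[0.9009, -0.0021, 0.4339], [-0.4339, 0.0013, 0.901], [-0.0024, -1.0, 0.0003]]
{'time_s': np.float64(17.9333), 'q': array([-3.31138e+01,  2.38108e+01,  7.44655e+01, -2.30000e-03,
        8.18683e+01, -9.73974e+01]), 'position': array([ 0.5237, -0.2013,  0.2336]), 'ft_force': array([-0.145 , -0.2797,  0.0323]), 'wrist_torque': array([ 0.0208,  0.0138, -0.0166]), 'grip_width': np.float64(0.0853)}
[[0.901, -0.0021, 0.4339], [-0.4339, 0.0013, 0.901], [-0.0025, -1.0, 0.0003]]
{'time_s': np.float64(17.9833), 'q': array([-3.31125e+01,  2.38093e+01,  7.44475e+01,  1.00000e-04,
        8.18736e+01, -9.73978e+01]), 'position': array([ 0.5237, -0.2013,  0.2337]), 'ft_force': array([ 0.1064, -0.3427, -0.8034]), 'wrist_torque': array([-0.0168,  0.0111, -0.033 ]), 'grip_width': np.float64(0.0852)}
[[0.901, -0.0019, 0.4339], [-0.4339, 0.0012, 0.901], [-0.0023, -1.0, 0.0003]]
```

View pics/s18c.png

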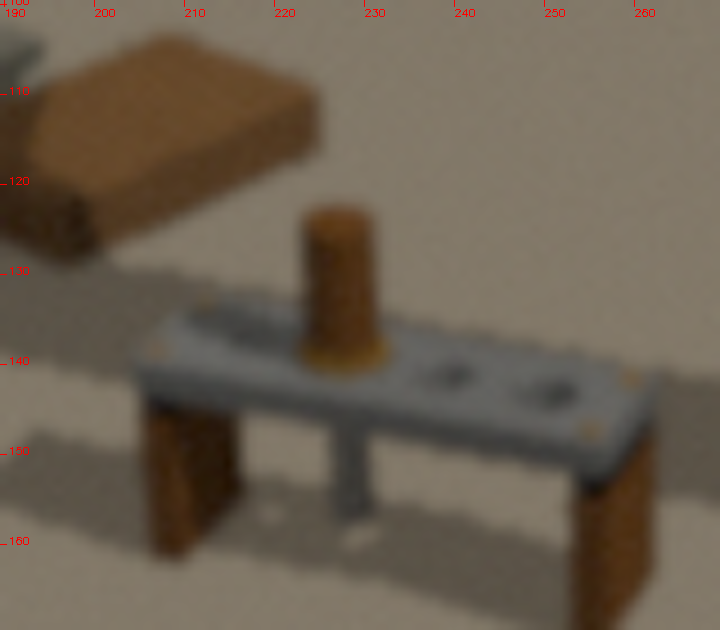

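View pics/w18c.png

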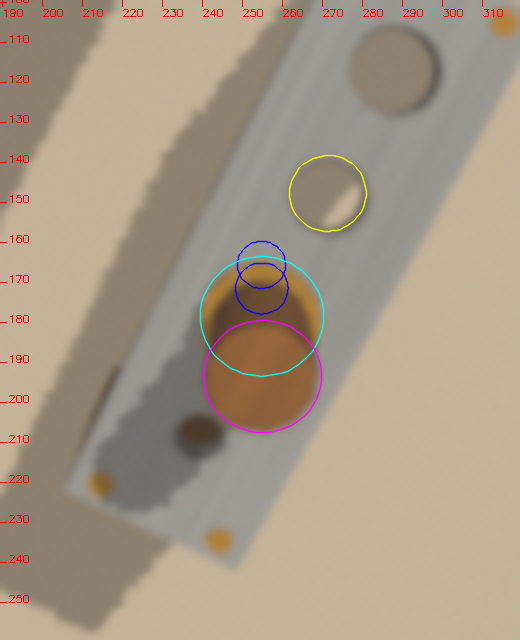

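View pics/t18.png

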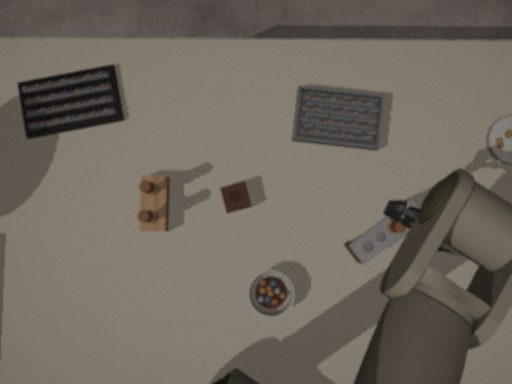

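The mandrel stands upright in the third hole with its collar seated. The model overlay matches its handle and collar, the stand, bowl and tray are where they were, and the gripper is clear. I'm handing in.

```bash
python3 -c "
from rig import env
print(env.close_job())"
```

```text
the job is handed in; nothing more can be done
None
```

The mandrel from the dark cup is the 14 mm one. It now stands released in the 14 mm hole, pushed home to its collar, and the job is handed in at about 18 s; no verdict is reported.

- **Sizing:** It went freely into the 20, 17 and 14 mm holes, 13 to 17 mm deep with no measurable load. The 11 mm hole refused it under roughly 4 to 6 N, with the foot about on the plate's top.
- **Seating:** I pushed it home in the 14 mm hole with about 5 N while still holding it, then opened the fingers and moved the gripper about 130 mm up.
- **Last checks:** The scene and wrist pictures show the mandrel upright with its collar flat on the plate. The expected outline lies within a pixel or two of its handle and collar. In the top picture the two stand mandrels, the bowl and the ring tray are where they started.
- **Disagreements:** An early look at the rod's thickness from the scene camera was ambiguous, at about 14 to 16 mm. The wrist view and the holes settled it at 14 mm. No check failed.

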